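# Open the latched tool cupboard by its lever handle

### The arm

A 6-joint arm with a two-finger parallel gripper is mounted at the origin on the work surface. World frame = base frame: x ahead of the robot, y to its left, z up, the work surface at z = 0. Lengths are in m, angles in rad, forces in N, time in s.
With the tool pointing down it reaches from about 0.2 to 0.875 m from the base axis. Payload 3.4 kg.
Tool frame: the origin (TCP) lies at the very end of the fingers, on their centre line; the grasp point (between the pads) lies 19 mm behind it; z points along the fingers, y is the line along which they close (so a half turn about z gives the same grasp; the last joint's range is limited). The gripper opens to 94 mm and grips with 3 to 60 N. Pads are 16 mm wide; open, the fingers measure 119 mm over their backs; the gripper's body (75 mm by 177 mm) begins 78 mm behind the grasp point.
Start: joints at [-1.37, 0.276, 1.505, -0, 1.361, -0.121], TCP at [0.182, -0.546, 0.169] pointing down, gripper open.
Joint ranges: [-2.89, 2.89], [-0.75, 2.08], [0.22, 2.7], [-1.18, 4.32], [0.11, 2.71], [-2.7, 2.7]. Speed limits (rad/s): [2.57, 2.57, 3.14, 3.14, 3.14, 3.14].

### API

Orientations are given as a unit quaternion [w, x, y, z].
In Python, from plant import observe, read_camera, calibration, job_done gives the robot as it stands.
- The arm moves only by the tool drive_tool, never from a script. Its argument "commands" is one flat list of numbers, 7 for each row, row after row: the shift along the tool's x, y, z normalised to -1 to 1, where 1 is 10 cm, then the turn, a rotation vector about the tool's x, y, z normalised to -1 to 1, where 1 is 30 degrees, then the closure, from 0 (fully open) to 1 (shut). A call has 1 to 20 rows; each row is the pose to reach, as a shift and turn from the pose commanded when the call began, along the tool's axes at that moment; what a row does not reach only later rows make up. A row lasts 1/10 s, in which the tool goes at most 50 mm and 8.59 degrees, less where a joint would pass 70% of its speed; a pose out of reach is approached as far as the arm can. A call with a number of a shift or a turn outside -1 to 1 is refused whole. A call with a gripper value outside its range is refused whole. The fingers move at their own pace and stop on an object; "newtons" is the grip in N (left out, the last holds). Time passes only in rows, so rows that repeat a pose let the fingers close. It gives the time, the measured TCP pose, the force, the opening and the grip force at its end, in the units of the state.
- observe(): the state, without advancing time (a new reading comes with each control period).
- read_camera(name): name is "scene" or "top" or "wrist"; returns the picture (420x560x3 uint8, red, green, blue); there is no depth.
- calibration(name): a dict with "vfov" (degrees; the focal length in pixels is half the picture's height over the tangent of half this angle, whatever the lens; pixels are square), "cx", "cy" (the principal point, pixels), "pose" (4x4, takes a point from camera to world coordinates). Camera axes: x right, y down, z forward; pixel columns grow to the right and rows downward; lengths in m; the calibration is good to about 2 mm. A picture is of the moment at which its call begins: read the wrist's pose just before it. calibration takes no time and is no camera call; for the wrist camera it gives the pose at the moment of the call.
- job_done(): hands the job in; it is judged then, once.
The state is a dict: "time": time; "joints": joint angles; "dq": joint speeds; "joint_efforts": joint torques, N m; "position": TCP position; "eef_rot": TCP orientation; "wrist_force": force on the tool from outside, world axes, zero at the start; "ft_torque": the same for the moment, N m; "width": finger opening in m; "gripper_force": force on a finger pad.
Only numpy, scipy, OpenCV 4.12 (cv2) and the standard library are available. Lean on these libraries where they do the work, as an engineer would, in place of code of your own. Each camera call takes 0.05 s, during which the arm holds its last target. There are 200 camera calls.

### The job

Open the grey steel cupboard on the bench: press its lever handle down to free the catch, swing the door open until it stands about square to the cupboard or wider, and let go so that it stays standing open. Be gentle: never push, pull or squeeze the handle or cupboard with more than about 30 N, do not let the door fly, and leave the things around it where they are.

Things in the scene. Friction and masses are not known exactly. Their poses are not given: they have to be found in the camera images.
- cupboard: grey steel cupboard, 200 deep (x), 350 wide (y), 300 high, fixed. Origin: centre of its underside; -x points out of the door, +y to the hinge side, z up. Its 24 thick top board (underside 276 up) overhangs the door face by 35, over the handle: an upright tool does not fit. Shut, the door's outer face is at x = -118; door 342 wide, 250 high, 18 thick, lower edge 14 up
- door (a joint): angle of the door, rad: 0 shut, grows as the free edge swings out towards the robot, stops at 1.9. Held shut by the lever's catch. Mass about 1.8 kg, stays where it is left
- door_hinge (a point): point on the door's vertical hinge line (at the door's outer face, +y side of the cupboard), 190 above the bench, level with the lever
- door_edge (a point): point on the outer face of the door at its free edge, 342 from the hinge, 190 above the bench; moves with the door
- lever (a joint): angle of the lever handle, rad: 0 level (sprung back to it, 2.5 to 6 N at the grip point), grows as its hand end is pressed down, stops at 0.6. The hidden catch lets go somewhere between 0.25 and 0.5, different each time; only while the lever is pressed past that can the door start to move, and at 0.06 rad of door it is clear
- lever_pivot (a point): where the lever's bar meets its pivot: on the pivot axis (normal to the door), 55 mm out from the door's face, 62 from the door's free edge, 190 above the bench
- lever_grip (a point): grip point on the axis of the lever's bar, 85 from lever_pivot towards the hinge. The bar is plain steel, round, 14 in diameter, 120 long from the pivot, level at rest, parallel to the door with a gap of 48 behind it; it moves with the lever and the door
- jar: glass jar with a dark cap, 68 across, 100 high, loose bystander; origin at the centre of its underside
- can: aluminium can, 74 across, 110 high, loose bystander; origin at the centre of its underside
- hammer: hammer lying on the bench, loose bystander; origin on its underside

How it is judged:
On the way, in this order (a step that is already met when the one before it is completed fails the run):
1. the lever is pressed down (value of joint lever above 0.2 rad).
2. the door is swung open part of the way (value of joint door above 0.5 rad).
At the end, for the whole second after the job is handed in: the door stands open by 1.35 rad (77 degrees) or more, at rest (under 0.05 rad/s), with the lever sprung back to within 0.1 rad of level (value of joint door above 1.35 rad and velocity of joint door between -0.05 and 0.05 rad/s and value of joint lever below 0.1 rad); the robot touches nothing.
It fails at once if the fingers or the arm load the cupboard, its door or its handle with more than 40 N (contact force between any of the fingers, the arm and cupboard above 40 N).
It fails at once if the door flies faster than 2.5 rad/s (velocity of joint door above 2.5 rad/s or velocity of joint door below -2.5 rad/s).
It fails at once if the jar, the can or the hammer is moved by more than 20 mm, or the jar or can tipped (distance of any of jar, can, hammer from where it was at the start of the episode above 0.02 m or angle between any of jar, can's own z axis and vertical above 0.35 rad).
It also fails if it takes over 53 s, if anything falls off the work surface, if the arm or the gripper's body presses on something with over 40 N, if the wrist force passes 120 N, or if a joint passes its speed limit or range.

## Working session

There is one attempt and no reset: what is moved stays moved. The work goes in short steps, Python scripts to look and compute and a tool call to move; the robot and the scene stay as the last step left them, time stands still between calls to the robot, and variables do not carry over. Pictures are saved under pics/ and viewed, at most 10 in all, crops included, and the job is handed in when it is done.

Besides the shell and the picture viewer there is one more tool, called after ">>>" as name(argument=value, ...) on one line, values as JSON. drive_tool: Moves the arm, as the interface text tells. Scaled input: -1 to 1 covers 10 cm each way for a shift and 30 degrees each way for a turn. Its arguments: {"type":"object","properties":{"commands":{"type":"array"},"newtons":{"type":"number"}},"required":["commands"]}

```bash
mkdir -p pics; ls
python3 - <<'E'
from plant import *
import cv2,numpy as np
np.set_printoptions(precision=4,suppress=True)
for n in("scene","top"):
    cv2.imwrite(f"pics/{n}0.png",cv2.resize(read_camera(n)[:,:,::-1],(784,588)))
    c=calibration(n);print(n,c["vfov"],c["cx"],c["cy"],np.array(c["pose"]), [k for k in c])
print(observe())
E
```

```text
pics
scene 46.98770623739507 283.742672897794 206.69848397484725 [[-0.9322 -0.2854  0.2228  0.2523]
 [-0.362   0.7317 -0.5776  0.8022]
 [ 0.0018 -0.6191 -0.7853  1.1528]
 [ 0.      0.      0.      1.    ]] ['vfov', 'cx', 'cy', 'pose']
top 45.2040004241464 277.14827373007967 197.70298996380805 [[ 0.0051 -0.982   0.189   0.2905]
 [-0.9999 -0.0027  0.0126  0.063 ]
 [-0.0119 -0.1891 -0.9819  1.4661]
 [ 0.      0.      0.      1.    ]] ['vfov', 'cx', 'cy', 'pose']
{'time': 0.1, 'joints': array([-1.37  ,  0.2765,  1.506 ,  0.    ,  1.3607, -0.121 ]), 'dq': array([ 0.0002, -0.0003, -0.0037,  0.    ,  0.0001,  0.0007]), 'joint_efforts': array([  0.0024, -40.5453, -23.778 ,   0.0704,   0.0299,  -0.0001]), 'position': array([ 0.1817, -0.5449,  0.1682]), 'eef_rot': array([-0.0008,  0.9871,  0.1602, -0.    ]), 'wrist_force': array([0.4519, 0.134 , 0.3942]), 'ft_torque': array([-0.0111, -0.0072,  0.0411]), 'gripper_force': 0.0, 'width': 0.0939298650618852}
```

View pics/scene0.png

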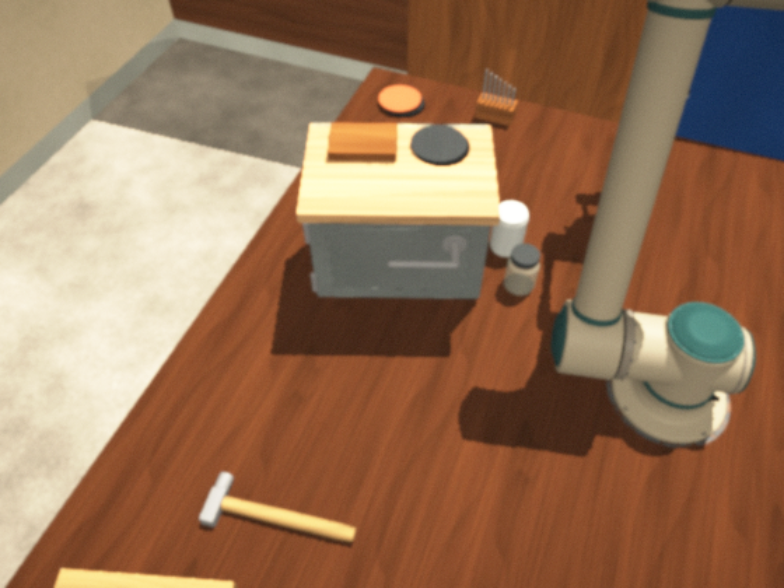

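View pics/top0.png

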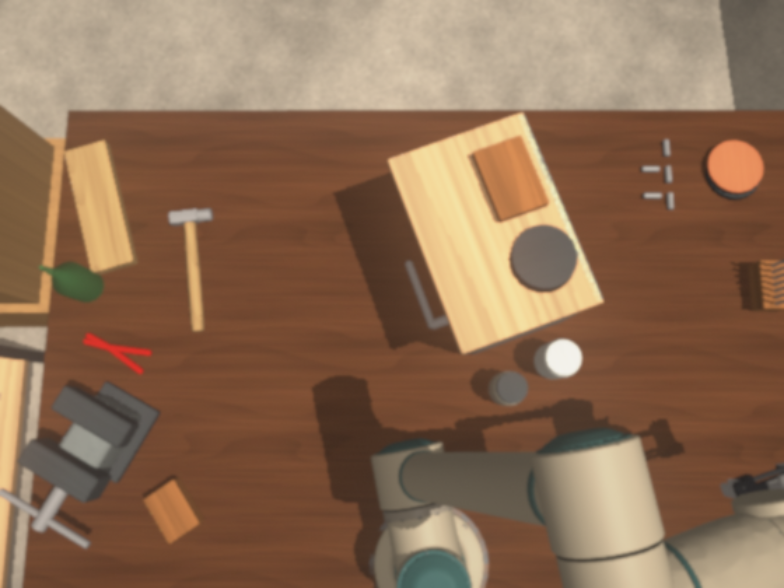

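The scene view shows the cupboard with its door facing +y. The lever runs from its pivot at (456,264) to its tip at (390,264), and the hammer lies at (210,500)-(355,535). The top view has the board corners at (388,160), (523,113), (603,300) and (463,353), the lever from (435,325) to (408,262), and the hammer near (195,215-330).

```bash
cat > h.py <<'E'
import numpy as np
from scipy.optimize import least_squares
from scipy.spatial.transform import Rotation as R
from plant import *
np.set_printoptions(precision=4,suppress=True)
def proj(n,P):
    c=calibration(n);T=np.linalg.inv(np.array(c["pose"]));f=210/np.tan(np.radians(c["vfov"])/2)
    q=np.atleast_2d(P)@T[:3,:3].T+T[:3,3]
    return np.c_[c["cx"]+f*q[:,0]/q[:,2],c["cy"]+f*q[:,1]/q[:,2]]
def ray(n,uv,z):
    c=calibration(n);T=np.array(c["pose"]);f=210/np.tan(np.radians(c["vfov"])/2)
    d=T[:3,:3]@[(uv[0]-c["cx"])/f,(uv[1]-c["cy"])/f,1];o=T[:3,3]
    return o+d*(z-o[2])/d[2]
E
python3 - <<'E'
from h import *
s=1/1.4
top=np.array([(388,160),(523,113),(603,300),(463,353),(408,262),(435,325)])*s
sc=np.array([(300,217),(308,124),(494,124),(498,218),(390,264),(456,264)])*s
L=np.array([[-.153,.175,.3],[.1,.175,.3],[.1,-.175,.3],[-.153,-.175,.3],[-.173,.171-.4+.0,.19],[0,0,0]])
# hinge y ~ .171 ; pivot at .171-.342+.062 ; bar x=-.118-.055
L[5]=[-.173,.171-.28,.19]; L[4]=[-.173,.171-.28+.12,.19]
def W(p): 
    c,s_=np.cos(p[2]),np.sin(p[2]);return np.c_[p[0]+c*L[:,0]-s_*L[:,1],p[1]+s_*L[:,0]+c*L[:,1],L[:,2]]
def res(p,full=False):
    r=[proj("top",W(p))-top,proj("scene",W(p))-sc]
    return r if full else np.ravel(r)
o=least_squares(res,[.5,-.1,-1.3],loss="soft_l1");p=o.x
print(p,res(p,True))
c,s_=np.cos(p[2]),np.sin(p[2]);M=np.array([[c,-s_],[s_,c]])
for k,l in dict(hinge=(-.118,.171),edge=(-.118,-.171),piv=(-.173,-.109),grip=(-.173,-.024)).items():print(k,p[:2]+M@l)
h=p[:2]+M@[-.118,.171];e=M@[0,-.342]
for a in(.3,.6,1,1.35,1.5,1.7,1.9):
    print(a,h+R.from_euler('z',-a).as_matrix()[:2,:2]@e,h+R.from_euler('z',a).as_matrix()[:2,:2]@e)
for n,u in dict(hamhead1=(170,215),hamhead2=(212,213),hamend=(197,330),jar=(508,388),can=(562,358)).items():
    print(n,ray("top",np.array(u)*s,.1 if n in('jar','can') else .015))
for n,u in dict(head1=(228,475),head2=(208,525),end=(354,535)).items(): print(n,ray("scene",np.array(u)*s,.015))
E
```

```text
[ 0.6079 -0.1251 -1.2123] [array([[-0.2208,  1.3893],
       [-0.0794,  0.6675],
       [-0.0727, -1.0268],
       [-1.2392, -1.1536],
       [ 0.7223,  2.5201],
       [-1.9583,  0.8661]]), array([[-1.1338, -2.5481],
       [ 2.437 , -1.0405],
       [-4.8538,  0.0878],
       [-0.4711, -1.871 ],
       [ 1.1711, -0.3004],
       [-0.0861,  0.169 ]])]
hinge [0.7266 0.0454]
edge [ 0.4063 -0.0747]
piv [ 0.4451 -0.0014]
grip [0.5247 0.0284]
0.3 [0.3852 0.0253] [ 0.4561 -0.1639]
0.6 [0.3945 0.1271] [ 0.53   -0.2345]
1 [0.4526 0.25  ] [ 0.6545 -0.289 ]
1.35 [0.5393 0.3315] [ 0.7735 -0.2934]
1.5 [0.5842 0.3563] [ 0.8236 -0.2826]
1.7 [0.6488 0.3784] [ 0.8869 -0.2568]
1.9 [0.7165 0.3872] [ 0.9437 -0.2189]
hamhead1 [0.703  0.5481 0.015 ]
hamhead2 [0.7076 0.4583 0.015 ]
hamend [0.4566 0.4763 0.015 ]
jar [ 0.338  -0.1496  0.1   ]
can [ 0.3955 -0.2547  0.1   ]
head1 [0.702  0.4615 0.015 ]
head2 [0.6888 0.5507 0.015 ]
end [0.4537 0.4771 0.015 ]
```

>>> drive_tool(commands=[0, 0, -0.5, 0, 0, 0, 0, 0, 0, -1, 0.2, 0.2, 0, 0, 0, 0, -1, 0.5, 0.5, 0, 0, 0, 0, -1, 0.5, 0.5, 0, 0, 0, 0, -1, 0.5, 0.5, 0, 0])

```text
time: 0.6
position: [0.1798, -0.5478, 0.2654]
eef_rot: [-0.151, 0.97, 0.155, 0.108]
wrist_force: [-0.3, -1.2, -0.5]
width: 0.0941
gripper_force: 0.0
```

```bash
python3 -c "
from h import *
import json
o=observe();json.dump([list(o[k]) for k in('joints','position','eef_rot')],open('s1.json','w'));print(o['joints'],o['position'],o['eef_rot'])"
```

```text
[-1.511   0.4427  1.0871  0.1951  1.9337 -0.218 ] [ 0.1798 -0.5478  0.2654] [-0.1515  0.9702  0.1553  0.1077]
```

>>> drive_tool(commands=[0, 0, -0.5, 0.1, -0.3, 0, 0, 0, 0, -1, 0.1, -0.6, 0, 0, 0, 0, -1, 0.2, -1, 0, 0, 0, 0, -1, 0.2, -1, 0, 0, 0, 0, -1, 0.2, -1, 0, 0, 0, 0, -1, 0.2, -1, 0, 0])

```text
time: 1.2
position: [0.1665, -0.5769, 0.3622]
eef_rot: [-0.153, 0.956, 0.197, -0.155]
wrist_force: [-0.3, -0.3, 0.1]
width: 0.0939
gripper_force: 0.0
```

```bash
cat >> h.py <<'E'
def fk(q,p):
    # p: d1,a1,a2,a3,d4,d6
    d1,a1,a2,a3,d4,d6=p
    r=lambda ax,a:R.from_euler(ax,a).as_matrix()
    A=r('z',q[0]);x=np.array([0,0,d1])+A@[a1,0,0]
    A=A@r('y',q[1]);x=x+A@[0,0,a2]
    A=A@r('y',q[2]);x=x+A@[a3,0,d4]      # forearm along z of this frame
    A=A@r('z',SG*q[3])@r('y',q[4]);x=x+A@[0,0,d6]
    A=A@r('z',S6*q[5])@r('z',Z6)
    return x,A
SG=1;S6=1;Z6=np.pi/2
E
python3 - <<'E'
import h
from h import *
import json,itertools
o=observe();s=json.load(open('s1.json'))
D=[([-1.37,.2765,1.506,0,1.3607,-.121],[.1817,-.5449,.1682],[-.0008,.9871,.1602,0]),s,[list(o[k]) for k in('joints','position','eef_rot')]]
json.dump(D,open('D.json','w'))
for SG,S6,Z6 in itertools.product((1,-1),(1,-1),(0,np.pi/2,np.pi,-np.pi/2)):
    h.SG,h.S6,h.Z6=SG,S6,Z6
    e=max((R.from_matrix(fk(d[0],np.zeros(6))[1]).inv()*R.from_quat(np.roll(d[2],-1))).magnitude() for d in D)
    if e<.1:
        f=lambda p:np.ravel([fk(d[0],p)[0]-d[1] for d in D])
        r=least_squares(f,[.3,0,.4,0,.4,.25]);print(SG,S6,Z6,e,r.x,np.abs(r.fun).max(),np.linalg.svd(r.jac)[1])
for d in D: print(*map(np.array,d))
E
```

```text
1 1 1.5707963267948966 6.606621800388313e-05 [0.2961 0.0868 0.4518 0.1078 0.392  0.3742] 0.07878464313814812 [3.4106 2.4461 0.5137 0.2725 0.2141 0.0192]
[-1.37    0.2765  1.506   0.      1.3607 -0.121 ] [ 0.1817 -0.5449  0.1682] [-0.0008  0.9871  0.1602  0.    ]
[-1.511   0.4427  1.0871  0.1951  1.9337 -0.218 ] [ 0.1798 -0.5478  0.2654] [-0.1515  0.9702  0.1553  0.1077]
[-1.2231  0.5423  0.7154 -0.3271  2.2169 -0.2128] [ 0.1665 -0.5769  0.3622] [-0.1534  0.9558  0.197  -0.1551]
```

```bash
sed -i 's/# p:.*//; s/d1,a1,a2,a3,d4,d6=p/d1,a1,a2,a3,d4,d6,b2,b5,c5=p/; s/@\[0,0,a2\]/@[0,b2,a2]/; s/@\[0,0,d6\]/@[c5,b5,d6]/' h.py
python3 - <<'E'
from h import *
import json
D=json.load(open('D.json'))
for fr in([0,2,4,5,6],[0,2,4,5,7],[0,2,4,5,6,7],[0,2,4,5,6,8],[0,1,2,4,5,6],[0,2,3,4,5,6],[0,2,4,5,6,7,8],[0,1,2,3,4,5,6]):
    def P(v): p=np.zeros(9);p[fr]=v;return p
    f=lambda v:np.ravel([fk(d[0],P(v))[0]-d[1] for d in D])
    v0=np.array([.3,0,.4,0,.4,.25,0,0,0])[fr]
    r=least_squares(f,v0);print(fr,P(r.x),np.abs(r.fun).max(),np.linalg.svd(r.jac)[1][-1])
E
```

```text
[0, 2, 4, 5, 6] [0.0334 0.     0.6652 0.     0.4073 0.4132 0.069  0.     0.    ] 0.009351267132335472 0.18054261773858132
[0, 2, 4, 5, 7] [0.0792 0.     0.5986 0.     0.4294 0.3961 0.     0.0677 0.    ] 0.017156652795329297 0.18070405416581334
[0, 2, 4, 5, 6, 7] [ 0.0218  0.      0.6816  0.      0.4018  0.4171  0.0858 -0.0171  0.    ] 0.009022093583340385 0.13011190752772553
[0, 2, 4, 5, 6, 8] [-0.031   0.      0.7654  0.      0.4168  0.4512  0.0682  0.      0.0442] 0.005985966914068386 0.0957815012828835
[0, 1, 2, 4, 5, 6] [-0.0398 -0.0776  0.7615  0.      0.4494  0.4303  0.0695  0.      0.    ] 0.0035515464734231506 0.09766504579698075
[0, 2, 3, 4, 5, 6] [0.1369 0.     0.6296 0.0605 0.4211 0.4268 0.0694 0.     0.    ] 2.0803367087263158e-05 0.11668306831958032
[0, 2, 4, 5, 6, 7, 8] [-0.0541  0.      0.7989  0.      0.4093  0.4604  0.0935 -0.0259  0.048 ] 0.002086635263880088 0.08304690212585245
[0, 1, 2, 3, 4, 5, 6] [ 0.1364 -0.0002  0.63    0.0603  0.4212  0.4268  0.0694  0.      0.    ] 1.9968286466498508e-05 0.01918978893174709
```

```bash
cat >> h.py <<'E'
P0=np.array([.1369,0,.6296,.0605,.4211,.4268,.0694,0,0])
LO=np.array([-2.89,-.75,.22,-1.18,.11,-2.7]);HI=np.array([2.89,2.08,2.7,4.32,2.71,2.7])
CUP=np.array([.6079,-.1251,-1.2123])
Rc=R.from_euler('z',CUP[2]).as_matrix()
def cw(l): return np.array([CUP[0],CUP[1],0])+Rc@np.array(l,float)
HINGE=cw([-.118,.171,.19]);PIV=cw([-.173,-.109,.19]);GRIP=cw([-.173,-.024,.19]);N=-Rc[:,0];U=Rc[:,1]
def ik(x,A,seed):
    f=lambda q:np.r_[fk(q,P0)[0]-x,.3*(R.from_matrix(A.T@fk(q,P0)[1])).as_rotvec()]
    r=least_squares(f,np.clip(seed,LO+.01,HI-.01),bounds=(LO,HI));return r.x,np.abs(r.fun).max()
def grasp(phi,sy=1,a=0,lev=0,back=0,dz=0):
    """TCP pose for gripping bar: approach pitched down phi, door angle a, lever angle lev, backed off"""
    z=-N*np.cos(phi)-np.array([0,0,np.sin(phi)])
    x=sy*U; y=np.cross(z,x); A=np.c_[x,y,z]
    p=GRIP+.019*z-back*z+[0,0,dz]
    L=R.from_rotvec(np.cross(U,[0,0,-1.])/1*lev).as_matrix()
    p=PIV+L@(p-PIV);A=L@A
    D=R.from_euler('z',-a).as_matrix();return HINGE+D@(p-HINGE),D@A
def rel(x0,A0,x,A):
    s=A0.T@(np.array(x)-x0)/.1;t=R.from_matrix(A0.T@A).as_rotvec()/np.radians(30);return np.r_[s,t]
E
python3 - <<'E'
from h import *
rng=np.random.default_rng(0)
for phi in(0,.3,.6,.9):
  for sy in(1,-1):
    best=None
    for k in range(25):
        q,e=ik(*grasp(phi,sy,back=.12),rng.uniform(LO,HI))
        if e<1e-3:
            m=np.minimum(q-LO,HI-q).min()
            out=[]
            s=q
            for a,l,b in((0,0,0),(0,.55,0),(.2,.55,0),(.4,.3,0),(.6,0,0),(.8,0,0)):
                s,e2=ik(*grasp(phi,sy,a,l,b),s);out.append((round(np.minimum(s-LO,HI-s).min(),2),round(e2,4)))
            sc=min(o[0] for o in out[:5])-100*max(o[1] for o in out[:5])
            if best is None or sc>best[0]:best=(sc,q,out)
    print(phi,sy,best)
E
```

```text
0 1 (np.float64(-2.11), array([ 0.8832,  0.7916,  1.7924, -1.1143,  1.8391,  2.6466]), [(np.float64(0.0), np.float64(0.0211)), (np.float64(0.0), np.float64(0.0144)), (np.float64(0.09), np.float64(0.0)), (np.float64(0.16), np.float64(0.0)), (np.float64(0.19), np.float64(0.0)), (np.float64(0.17), np.float64(0.0))])
0 -1 (np.float64(-2.11), array([ 0.8832,  0.7916,  1.7924, -1.1143,  1.8391, -0.4949]), [(np.float64(0.0), np.float64(0.0211)), (np.float64(0.0), np.float64(0.0144)), (np.float64(0.09), np.float64(0.0)), (np.float64(0.16), np.float64(0.0)), (np.float64(0.19), np.float64(0.0)), (np.float64(0.17), np.float64(0.0))])
0.3 1 (np.float64(0.03), array([ 0.8495,  0.5556,  1.7449, -1.0173,  1.71  ,  2.4158]), [(np.float64(0.03), np.float64(0.0)), (np.float64(0.11), np.float64(0.0)), (np.float64(0.25), np.float64(0.0)), (np.float64(0.32), np.float64(0.0)), (np.float64(0.33), np.float64(0.0)), (np.float64(0.36), np.float64(0.0))])
0.3 -1 (np.float64(0.03), array([ 0.8495,  0.5556,  1.7449, -1.0173,  1.71  , -0.7258]), [(np.float64(0.03), np.float64(0.0)), (np.float64(0.11), np.float64(
[... 698 characters left out ...]
0)), (np.float64(0.51), np.float64(0.0)), (np.float64(0.56), np.float64(0.0))])
0.9 1 (np.float64(0.4), array([ 0.5551,  0.2031,  1.5857, -0.6566,  1.52  ,  1.859 ]), [(np.float64(0.47), np.float64(0.0)), (np.float64(0.53), np.float64(0.0)), (np.float64(0.63), np.float64(0.0)), (np.float64(0.7), np.float64(0.0)), (np.float64(0.4), np.float64(0.0)), (np.float64(0.28), np.float64(0.0))])
0.9 -1 (np.float64(0.47), array([ 0.5551,  0.2031,  1.5857, -0.6566,  1.52  , -1.2826]), [(np.float64(0.47), np.float64(0.0)), (np.float64(0.53), np.float64(0.0)), (np.float64(0.63), np.float64(0.0)), (np.float64(0.7), np.float64(0.0)), (np.float64(0.68), np.float64(0.0)), (np.float64(0.75), np.float64(0.0))])
```

```bash
cat >> h.py <<'E'
def show(x0,A0,poses,clo):
    for x,A in poses: print(np.round(np.r_[rel(x0,A0,x,A),clo],2).tolist())
E
python3 - <<'E'
from h import *
o=observe();q0=o['joints']
qp,e=ik(*grasp(.6,-1,back=.12),[.7437,.353,1.6736,-.8713,1.6,-.98]);print(qp,e,fk(qp,P0)[0])
via=np.array([-.5,-.25,1.75,-.2,1.7,-.5])
def clear(q):
    x,A=fk(q,P0);m=9
    for s in np.linspace(0,.42,8):
        for yy in(-.09,.09):
            w=x-A[:,2]*s+A[:,1]*yy;l=Rc.T@(w-[CUP[0],CUP[1],0])
            d=np.maximum(np.abs(l-[-.0265,0,.17])-[.1265,.175,.17],0);m=min(m,np.linalg.norm(d))
            for c in([.338,-.15],[.396,-.255]):m=min(m,np.hypot(max(np.hypot(*(w[:2]-c))-.04,0),max(w[2]-.12,0)))
    return m
path=np.vstack([np.linspace(q0,via,40),np.linspace(via,qp,40)])
X=[fk(q,P0) for q in path]
print(min((clear(q),i) for i,q in enumerate(path)))
print([x[0].round(2) for x in X[::8]])
np.save('path.npy',path)
# segment greedily
i=0
while i<len(path)-1:
    j=i
    while j+1<len(path) and np.abs(rel(*X[i],*X[j+1])).max()<.98:j+=1
    print(i,j,clear(path[j]),np.round(rel(*X[i],*X[j]),2));i=j
E
```

```text
[ 0.7437  0.353   1.6736 -0.8713  1.6008 -0.9836] 2.186497958815946e-11 [0.4955 0.1065 0.247 ]
(np.float64(0.0), 59)
[array([ 0.17, -0.58,  0.36]), array([ 0.22, -0.49,  0.38]), array([ 0.25, -0.39,  0.38]), array([ 0.26, -0.29,  0.37]), array([ 0.24, -0.2 ,  0.34]), array([ 0.21, -0.13,  0.3 ]), array([ 0.25, -0.14,  0.29]), array([ 0.32, -0.12,  0.28]), array([ 0.39, -0.08,  0.27]), array([0.45, 0.  , 0.26])]
0 9 0.33391882301852704 [ 0.9  -0.74 -0.13 -0.2  -0.11 -0.48]
9 18 0.20859657530356734 [ 0.92 -0.67  0.04 -0.19 -0.1  -0.48]
18 27 0.1362125136176948 [ 0.91 -0.6   0.22 -0.19 -0.08 -0.48]
27 37 0.10845077788991438 [ 0.97 -0.61  0.45 -0.2  -0.08 -0.52]
37 50 0.034036683930652296 [ 0.2   0.52  0.15  0.19 -0.35 -0.95]
50 60 0.0 [-0.07  0.88 -0.18  0.23 -0.41 -0.85]
60 69 0.0 [-0.22  0.96 -0.45  0.23 -0.45 -0.75]
69 77 0.023918829341078196 [-0.39  0.91 -0.66  0.24 -0.45 -0.64]
77 79 0.05254107450426243 [-0.17  0.2  -0.2   0.07 -0.12 -0.15]
```

```bash
cat >> h.py <<'E'
def clear(q):
    x,A=fk(q,P0);m=9
    for s in np.linspace(0,.42,8):
        for yy in(-.09,.09):
            w=x-A[:,2]*s+A[:,1]*yy;l=Rc.T@(w-[CUP[0],CUP[1],0])
            d=np.maximum(np.abs(l-[-.0265,0,.17])-[.1265,.175,.17],0);m=min(m,np.linalg.norm(d))
            for c in([.338,-.15],[.396,-.255]):m=min(m,np.hypot(max(np.hypot(*(w[:2]-c))-.04,0),max(w[2]-.12,0)))
    return m
E
python3 - <<'E'
from h import *
o=observe();q0=o['joints']
xp,Ap=grasp(.6,-1,back=.12);qp,_=ik(xp,Ap,[.7437,.353,1.6736,-.8713,1.6,-.98])
qv,e=ik(np.array([.33,.27,.42]),Ap,qp);print(qv,e)
x0,A0=fk(q0,P0)
qm,e=ik(np.array([.27,-.1,.45]),A0,[-.3,-.3,1.6,-.2,1.9,-.4]);print(qm,e)
qm[3:5]=[-.4,1.75];qm[5]=(q0[5]+qv[5])/2
path=np.vstack([np.linspace(q0,qm,40),np.linspace(qm,qv,40)[1:],np.linspace(qv,qp,30)[1:]])
X=[fk(q,P0) for q in path]
print(min((clear(q),i) for i,q in enumerate(path)))
print([x[0].round(2) for x in X[::8]])
i=0;T=[0]
while i<len(path)-1:
    j=i
    while j+1<len(path) and np.abs(rel(*X[i],*X[j+1])).max()<.98:j+=1
    print(i,j,round(clear(path[j]),3),np.round(rel(*X[i],*X[j]),2));i=j;T.append(i)
np.save('path.npy',path);np.save('T.npy',T)
E
```

```text
[ 1.1298  0.3414  1.25   -0.7986  2.1695 -1.0507] 8.898709547011663e-10
[-0.5896  0.0673  1.193  -0.0076  2.3212  0.5708] 8.027467579552194e-13
(np.float64(0.023797764450290415), 57)
[array([ 0.17, -0.58,  0.36]), array([ 0.22, -0.54,  0.38]), array([ 0.27, -0.5 ,  0.4 ]), array([ 0.31, -0.46,  0.42]), array([ 0.35, -0.41,  0.43]), array([ 0.38, -0.35,  0.44]), array([ 0.44, -0.21,  0.42]), array([ 0.47, -0.07,  0.41]), array([0.45, 0.06, 0.41]), array([0.39, 0.19, 0.41]), array([0.35, 0.26, 0.41]), array([0.41, 0.22, 0.36]), array([0.45, 0.18, 0.32]), array([0.49, 0.13, 0.27])]
0 13 0.342 [ 0.93 -0.35 -0.46 -0.37 -0.24 -0.61]
13 27 0.219 [ 0.97 -0.17 -0.54 -0.39 -0.26 -0.67]
27 40 0.113 [ 0.95  0.09 -0.52 -0.32 -0.25 -0.68]
40 46 0.061 [ 0.95  0.5  -0.29  0.06 -0.06 -0.6 ]
46 52 0.038 [ 0.85  0.55 -0.37  0.07 -0.12 -0.58]
52 59 0.038 [ 0.9   0.64 -0.54  0.11 -0.21 -0.65]
59 67 0.151 [ 0.92  0.7  -0.75  0.17 -0.32 -0.68]
67 75 0.258 [ 0.82  0.66 -0.89  0.23 -0.38 -0.61]
75 93 0.173 [-0.59  0.36  0.92  0.14 -0.17 -0.18]
93 103 0.083 [-0.21  0.11  0.97 -0.02  0.01 -0.02]
103 107 0.053 [-0.02  0.05  0.39 -0.02  0.01 -0.01]
```

Run:
```python
from h import *
o=observe();q0=o['joints']
xp,Ap=grasp(.6,-1,back=.12);qp,_=ik(xp,Ap,[.7437,.353,1.6736,-.8713,1.6,-.98])
qv,e=ik(np.array([.33,.27,.42]),Ap,qp)
qm=np.array([-.4,-.2,1.25,-.4,1.95,(q0[5]+qv[5])/2])
path=np.vstack([np.linspace(q0,qm,40),np.linspace(qm,qv,40)[1:],np.linspace(qv,qp,30)[1:]])
X=[fk(q,P0) for q in path]
print(min((clear(q),i) for i,q in enumerate(path[:90])))
print([x[0].round(2) for x in X[::8]])
i=0
while i<len(path)-1:
    j=i
    while j+1<len(path) and np.abs(rel(*X[i],*X[j+1])).max()<.995:j+=1
    print(i,j,round(clear(path[j]),3),np.round(rel(*X[i],*X[j]),2).tolist());i=j
np.save('path.npy',path)
```

```text
(np.float64(0.09346667893657311), 55)
[array([ 0.17, -0.58,  0.36]), array([ 0.23, -0.5 ,  0.41]), array([ 0.27, -0.42,  0.45]), array([ 0.28, -0.33,  0.49]), array([ 0.28, -0.26,  0.51]), array([ 0.27, -0.19,  0.51]), array([ 0.33, -0.13,  0.49]), array([ 0.37, -0.04,  0.47]), array([0.39, 0.07, 0.45]), array([0.37, 0.18, 0.43]), array([0.35, 0.26, 0.41]), array([0.41, 0.22, 0.36]), array([0.45, 0.18, 0.32]), array([0.49, 0.13, 0.27])]
0 11 0.318 [0.98, -0.91, -0.65, -0.34, -0.21, -0.58]
11 23 0.204 [0.97, -0.83, -0.59, -0.37, -0.22, -0.64]
23 37 0.193 [0.98, -0.78, -0.48, -0.44, -0.25, -0.75]
37 48 0.122 [0.9, 0.63, -0.11, 0.07, -0.13, -0.93]
48 58 0.103 [0.78, 0.97, -0.29, 0.18, -0.23, -0.89]
58 67 0.185 [0.61, 0.97, -0.53, 0.21, -0.32, -0.75]
67 76 0.277 [0.56, 0.99, -0.79, 0.28, -0.4, -0.67]
76 91 0.191 [-0.64, 0.31, 0.91, 0.11, -0.11, -0.11]
91 101 0.1 [-0.26, 0.1, 0.96, -0.01, 0.0, -0.01]
101 107 0.053 [-0.04, 0.08, 0.58, -0.03, 0.01, -0.02]
```

>>> drive_tool(commands=[0.98, -0.91, -0.65, -0.34, -0.21, -0.58, 0, 0.98, -0.91, -0.65, -0.34, -0.21, -0.58, 0, 0.98, -0.91, -0.65, -0.34, -0.21, -0.58, 0, 0.98, -0.91, -0.65, -0.34, -0.21, -0.58, 0])

```text
time: 1.6
position: [0.2457, -0.4674, 0.4363]
eef_rot: [-0.074, 0.915, 0.361, -0.162]
wrist_force: [0.1, 0.3, 0.8]
width: 0.094
gripper_force: 0.0
```

>>> drive_tool(commands=[0.97, -0.83, -0.59, -0.37, -0.22, -0.64, 0, 0.97, -0.83, -0.59, -0.37, -0.22, -0.64, 0, 0.97, -0.83, -0.59, -0.37, -0.22, -0.64, 0, 0.97, -0.83, -0.59, -0.37, -0.22, -0.64, 0])

```text
time: 2.0
position: [0.2786, -0.3426, 0.4879]
eef_rot: [0.008, 0.835, 0.525, -0.164]
wrist_force: [-0.3, -1.1, 0.2]
width: 0.0936
gripper_force: 0.0
```

>>> drive_tool(commands=[0.98, -0.78, -0.48, -0.44, -0.25, -0.75, 0, 0.98, -0.78, -0.48, -0.44, -0.25, -0.75, 0, 0.98, -0.78, -0.48, -0.44, -0.25, -0.75, 0, 0.98, -0.78, -0.48, -0.44, -0.25, -0.75, 0])

```text
time: 2.4
position: [0.2606, -0.2144, 0.5168]
eef_rot: [0.104, 0.698, 0.692, -0.154]
wrist_force: [0.4, -1.0, 0.5]
width: 0.0941
gripper_force: 0.0
```

>>> drive_tool(commands=[0.9, 0.63, -0.11, 0.07, -0.13, -0.93, 0.2, 0.9, 0.63, -0.11, 0.07, -0.13, -0.93, 0.2, 0.9, 0.63, -0.11, 0.07, -0.13, -0.93, 0.2, 0.9, 0.63, -0.11, 0.07, -0.13, -0.93, 0.2])

```text
time: 2.8
position: [0.3285, -0.1307, 0.4849]
eef_rot: [0.068, 0.505, 0.833, -0.213]
wrist_force: [0.2, 0.1, 0.7]
width: 0.0753
gripper_force: 0.0
```

>>> drive_tool(commands=[0.78, 0.97, -0.29, 0.18, -0.23, -0.89, 0.4, 0.78, 0.97, -0.29, 0.18, -0.23, -0.89, 0.4, 0.78, 0.97, -0.29, 0.18, -0.23, -0.89, 0.4, 0.78, 0.97, -0.29, 0.18, -0.23, -0.89, 0.4])

```text
time: 3.2
position: [0.38, -0.015, 0.4563]
eef_rot: [0.042, 0.288, 0.911, -0.293]
wrist_force: [1.4, -0.5, -0.2]
width: 0.0564
gripper_force: 0.0
```

>>> drive_tool(commands=[0.61, 0.97, -0.53, 0.21, -0.32, -0.75, 0.4, 0.61, 0.97, -0.53, 0.21, -0.32, -0.75, 0.4, 0.61, 0.97, -0.53, 0.21, -0.32, -0.75, 0.4, 0.61, 0.97, -0.53, 0.21, -0.32, -0.75, 0.4])

```text
time: 3.6
position: [0.3868, 0.11, 0.4361]
eef_rot: [0.045, 0.082, 0.925, -0.369]
wrist_force: [0.2, 0.9, -0.2]
width: 0.056
gripper_force: 0.0
```

>>> drive_tool(commands=[0.56, 0.99, -0.79, 0.28, -0.4, -0.67, 0.4, 0.56, 0.99, -0.79, 0.28, -0.4, -0.67, 0.4, 0.56, 0.99, -0.79, 0.28, -0.4, -0.67, 0.4, 0.56, 0.99, -0.79, 0.28, -0.4, -0.67, 0.4, 0.56, 0.99, -0.79, 0.28, -0.4, -0.67, 0.4])

```text
time: 4.1
position: [0.3488, 0.2392, 0.4221]
eef_rot: [0.072, -0.111, 0.887, -0.443]
wrist_force: [-0.8, -0.2, -0.2]
width: 0.0563
gripper_force: 0.0
```

Run:
```python
from h import *
import cv2
o=observe();x,A=fk(o['joints'],P0);print(o['position'],x,o['joints'],np.load('path.npy')[76])
c=calibration('wrist');print(c['vfov'],c['cx'],c['cy'],np.array(c['pose']))
im=read_camera('wrist');cv2.imwrite('pics/w0.png',cv2.resize(im[:,:,::-1],(784,588)))
for n,l in dict(piv=PIV,grip=GRIP,tip=GRIP+.035*U,bc1=cw([-.153,.175,.276]),bc2=cw([-.153,-.175,.276])).items():print(n,proj('wrist',l)*1.4)
```

```text
[0.3488 0.2392 0.4221] [0.3488 0.2392 0.422 ] [ 1.0411  0.3162  1.2497 -0.7771  2.1559 -1.0265] [ 1.0513  0.3137  1.25   -0.7781  2.1582 -1.0292]
69.12318776953182 280.18927870271665 207.44154006127494 [[-0.1335  0.8852  0.4457  0.2355]
 [ 0.5828  0.4339 -0.6871  0.3883]
 [-0.8016  0.1681 -0.5738  0.5501]
 [ 0.      0.      0.      1.    ]]
piv [[417.9946 257.4689]]
grip [[422.3976 319.3989]]
tip [[424.1455 343.985 ]]
bc1 [[375.1543 471.2019]]
bc2 [[349.8968 212.1156]]
```

View pics/w0.png

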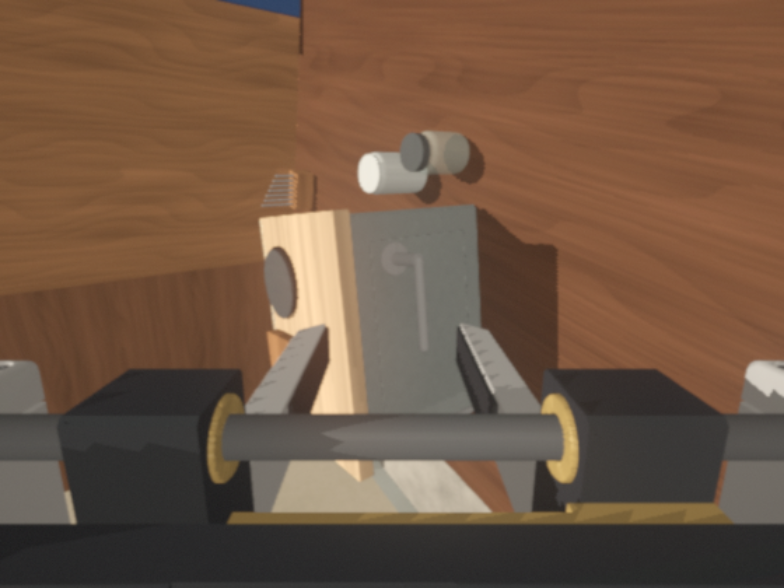

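The wrist view puts the bar from (418,258) to (424,349) and the board corner at (350,211). The model predicted (418,257), (424,344) and (350,212), so I'm keeping the fit.

Run:
```python
from h import *
o=observe();x,A=fk(o['joints'],P0)
g=grasp(.6,-1,back=.12);r=rel(x,A,*g);print(r)
h=(x+(g[0]-x)*.55);print(rel(x,A,h,g[1]), 'then',rel(h,g[1],*g))
print(rel(*g,*grasp(.6,-1,back=0)))
```

```text
[-1.0167  0.4437  2.3971  0.0758 -0.1136 -0.1539]
[-0.5592  0.244   1.3184  0.0758 -0.1136 -0.1539] then [-0.4092  0.2079  1.0964  0.      0.      0.    ]
[0.  0.  1.2 0.  0.  0. ]
```

>>> drive_tool(commands=[-0.41, 0.18, 0.96, 0.08, -0.11, -0.15, 0.5, -0.41, 0.18, 0.96, 0.08, -0.11, -0.15, 0.5, -0.41, 0.18, 0.96, 0.08, -0.11, -0.15, 0.5, -0.41, 0.18, 0.96, 0.08, -0.11, -0.15, 0.5])

```text
time: 4.55
position: [0.4074, 0.1845, 0.3528]
eef_rot: [0.082, -0.155, 0.87, -0.46]
wrist_force: [-0.3, -0.2, -0.8]
width: 0.0471
gripper_force: 0.0
```

Run:
```python
from h import *
o=observe();x,A=fk(o['joints'],P0)
g=grasp(.6,-1,back=.12);r=rel(x,A,*g);print(r)
```

```text
[-0.5568  0.2902  1.4519 -0.0038 -0.008  -0.0053]
```

Next: move to back = 0.065, then check.

>>> drive_tool(commands=[-0.28, 0.15, 0.5, 0, -0.01, -0.01, 0.5, -0.56, 0.29, 0.95, 0, -0.01, -0.01, 0.5, -0.56, 0.29, 0.95, 0, -0.01, -0.01, 0.5, -0.56, 0.29, 0.95, 0, -0.01, -0.01, 0.5])

```text
time: 4.95
position: [0.4815, 0.148, 0.275]
eef_rot: [0.084, -0.16, 0.869, -0.46]
wrist_force: [-0.2, 0.2, 0.9]
width: 0.0469
gripper_force: 0.0
```

Run:
```python
from h import *
import cv2
o=observe();x,A=fk(o['joints'],P0)
print(rel(x,A,*grasp(.6,-1)),o['joints'])
for n,l in dict(piv=PIV,grip=GRIP,tip=GRIP+.035*U).items():print(n,proj('wrist',l)*1.4)
cv2.imwrite('pics/w1.png',cv2.resize(read_camera('wrist')[:,:,::-1],(784,588)))
```

```text
[ 0.019  -0.0132  1.7182 -0.0042  0.0057  0.0088] [ 0.8132  0.3613  1.585  -0.8482  1.7    -1.0078]
piv [[391.9655 162.8023]]
grip [[391.5036 263.77  ]]
tip [[391.3275 302.2657]]
```

View pics/w1.png

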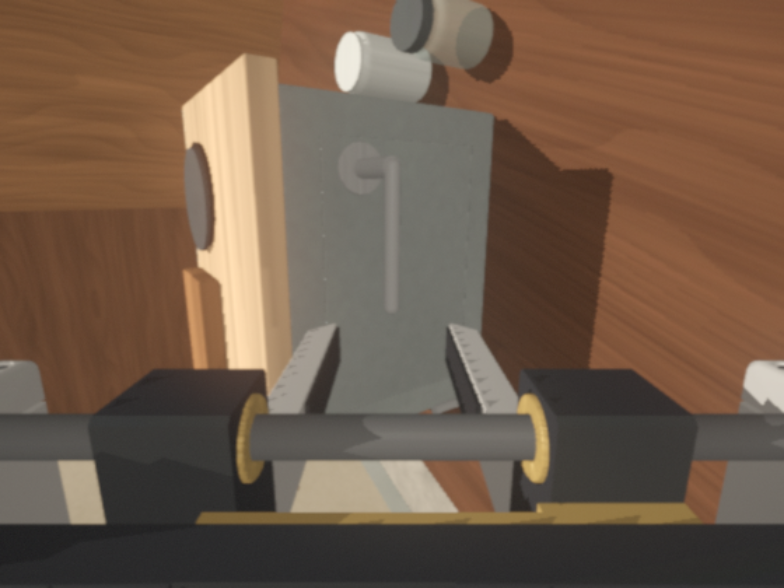

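The bar (column 392, rows 160-312) sits centred between the fingers, so I'll advance and close.

>>> drive_tool(commands=[0.01, -0.01, 0.4, 0, 0, 0.01, 0.5, 0.02, -0.01, 0.8, 0, 0, 0.01, 0.5, 0.02, -0.01, 1, 0, 0, 0.01, 0.5, 0.02, -0.01, 1, 0, 0, 0.01, 0.5])

```text
time: 5.4
position: [0.5081, 0.0698, 0.2201]
eef_rot: [0.085, -0.159, 0.87, -0.46]
wrist_force: [0.7, 0.1, 0.8]
width: 0.0468
gripper_force: 0.0
```

>>> drive_tool(commands=[0, 0, 0.25, 0, 0, 0, 0.5, 0, 0, 0.5, 0, 0, 0, 0.5, 0, 0, 0.71, 0, 0, 0, 0.5, 0, 0, 0.71, 0, 0, 0, 0.5, 0, 0, 0.71, 0, 0, 0, 0.5])

```text
time: 5.9
position: [0.5305, 0.0173, 0.1807]
eef_rot: [0.087, -0.159, 0.87, -0.459]
wrist_force: [0.2, 0.7, 0.0]
width: 0.047
gripper_force: 0.0
```

Run:
```python
from h import *
import cv2
o=observe();x,A=fk(o['joints'],P0)
print(rel(x,A,*grasp(.6,-1)),o['joints'],o['wrist_force'])
cv2.imwrite('pics/w2.png',cv2.resize(read_camera('wrist')[:,:,::-1],(784,588)))
```

```text
[ 0.0145 -0.0068  0.0344 -0.0033  0.0156 -0.0009] [ 0.5785  0.3709  1.8488 -0.9708  1.3664 -0.9143] [0.1567 0.7104 0.0457]
```

View pics/w2.png

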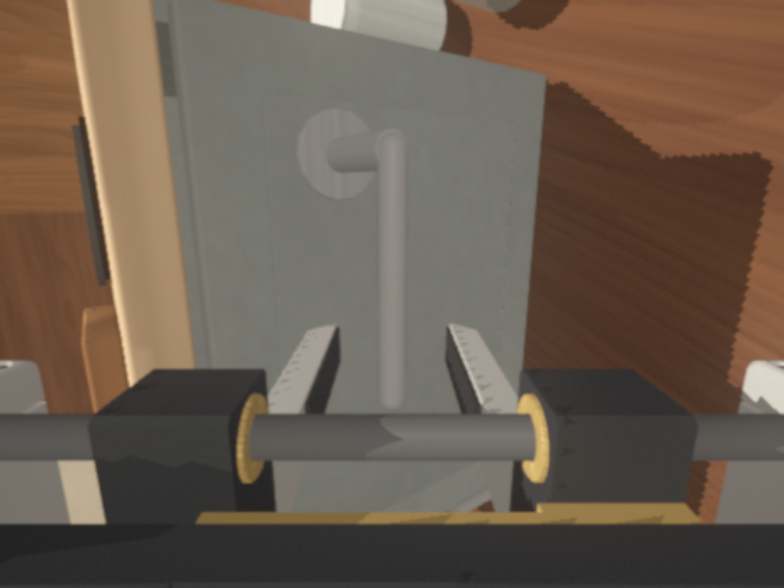

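The bar (column 392) lies between the pads. Closing at 18 N.

>>> drive_tool(commands=[0.01, 0, 0.03, 0, 0, 0, 0.75, 0.01, 0, 0.03, 0, 0, 0, 0.9, 0.01, 0, 0.03, 0, 0, 0, 1, 0.01, 0, 0.03, 0, 0, 0, 1, 0.01, 0, 0.03, 0, 0, 0, 1, 0.01, 0, 0.03, 0, 0, 0, 1, 0.01, 0, 0.03, 0, 0, 0, 1], newtons=18)

```text
time: 6.65
position: [0.5297, 0.0131, 0.1773]
eef_rot: [0.085, -0.16, 0.869, -0.46]
wrist_force: [-1.0, -0.6, 0.3]
width: 0.0006
gripper_force: 0.0
```

Run:
```python
from h import *
o=observe();x,A=fk(o['joints'],P0)
print(rel(x,A,*grasp(.6,-1)),o['wrist_force'],o['ft_torque'],o['width'],o['gripper_force'])
x0,A0=grasp(.6,-1)
for l in np.arange(.1,.61,.1):print(l,rel(x0,A0,*grasp(.6,-1,0,l)).round(2).tolist())
x1,A1=grasp(.6,-1,0,.55)
print('pull')
for a in (.03,.06,.1,.15,.2,.25,.3):print(a,rel(x1,A1,*grasp(.6,-1,a,.55)).round(2).tolist())
```

```text
[-0.0082 -0.0135 -0.0154 -0.0036  0.0111  0.0035] [-0.9915 -0.6091  0.3411] [0.4545 0.0136 0.0072] 0.0005553180317581938 0.0
0.1 [0.01, 0.07, 0.05, -0.0, 0.11, -0.16]
0.2 [0.04, 0.14, 0.09, -0.0, 0.22, -0.32]
0.30000000000000004 [0.07, 0.2, 0.14, 0.0, 0.32, -0.47]
0.4 [0.11, 0.27, 0.18, -0.0, 0.43, -0.63]
0.5 [0.16, 0.33, 0.22, -0.0, 0.54, -0.79]
0.6 [0.21, 0.38, 0.26, 0.0, 0.65, -0.95]
pull
0.03 [-0.01, 0.03, -0.06, -0.03, 0.04, 0.03]
0.06 [-0.02, 0.06, -0.11, -0.06, 0.08, 0.06]
0.1 [-0.04, 0.1, -0.19, -0.1, 0.13, 0.09]
0.15 [-0.07, 0.14, -0.28, -0.15, 0.2, 0.14]
0.2 [-0.1, 0.18, -0.38, -0.2, 0.27, 0.18]
0.25 [-0.14, 0.22, -0.47, -0.25, 0.34, 0.23]
0.3 [-0.18, 0.25, -0.57, -0.3, 0.4, 0.28]
```

Run:
```python
from h import *
import cv2
o=observe();x,A=fk(o['joints'],P0)
for n,l in dict(piv=PIV,grip=GRIP,tip=GRIP+.035*U,tcp=x,gp=x-.019*A[:,2],base=PIV-.055*N,fe=cw([-.118,-.171,.014]),fe2=cw([-.118,-.171,.264]),bc=cw([-.153,-.175,.3])).items():print(n,l,proj('wrist',l)*1.4)
cv2.imwrite('pics/w3.png',cv2.resize(read_camera('wrist')[:,:,::-1],(784,588)))
```

```text
piv [ 0.4451 -0.0013  0.19  ] [[391.1246 146.5388]]
grip [0.5247 0.0285 0.19  ] [[390.855 331.242]]
tip [0.5575 0.0408 0.19  ] [[390.7589 397.1478]]
tcp [0.5297 0.013  0.1773] [[393.5856 316.9431]]
gp [0.524  0.0277 0.188 ] [[393.7112 328.4047]]
base [ 0.4644 -0.0528  0.19  ] [[333.9427 153.8499]]
fe [ 0.4064 -0.0746  0.014 ] [[548.3908  75.1586]]
fe2 [ 0.4064 -0.0746  0.264 ] [[166.7325 -12.152 ]]
bc [ 0.3903 -0.0432  0.3   ] [[  45.8262 -102.3781]]
```

View pics/w3.png

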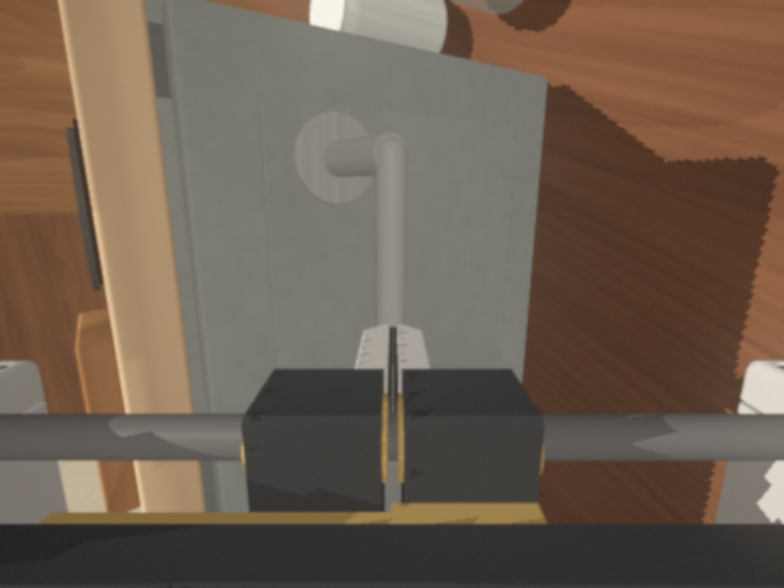

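Run:
```python
from h import *
o=observe();x,A=fk(o['joints'],P0);c=np.array(calibration('wrist')['pose'])
T=np.linalg.inv(c)
for n,l in dict(piv=PIV,grip=GRIP,tip=GRIP+.035*U,tcp=x,tp=x+.008*A[:,0],base=PIV-.055*N).items():print(n,T[:3,:3]@l+T[:3,3])
print('cam in tool',A.T@(c[:3,3]-x),A.T@c[:3,:3])
print(proj('wrist',x+.008*A[:,0])*1.4,o['position'],o['wrist_force'],o['ft_torque'])
import cv2
g=cv2.cvtColor(read_camera('wrist'),cv2.COLOR_RGB2GRAY)
for r in(120,150,180,200,215):print(r,g[r,255:305])
```

```text
piv [-0.0005 -0.0628  0.1862]
grip [-0.0007  0.0198  0.2065]
tip [-0.0008  0.0537  0.2149]
tcp [0.0007 0.014  0.2263]
tp [0.0007 0.0063 0.2244]
base [-0.0315 -0.0737  0.2303]
cam in tool [ 0.0665 -0.0008 -0.2168] [[ 0.0003 -0.9724 -0.2334]
 [ 1.      0.0002  0.0003]
 [-0.0002 -0.2334  0.9724]]
[[393.646  302.3323]] [0.5297 0.0131 0.1773] [-0.3855  0.0127 -0.0561] [ 0.3926  0.016  -0.0013]
120 [115 114 114 114 114 114 114 114 112 114 113 113 115 118 123 130 133 136
 138 141 141 144 145 148 148 148 145 143 140 139 138 134 132 129 124 122
 125 125 125 126 125 124 125 125 125 126 125 125 125 126]
150 [122 122 122 122 123 123 121 121 122 121 121 120 120 120 124 129 133 135
 138 140 141 142 145 146 147 146 144 141 141 139 137 134 132 127 122 120
 121 123 123 123 123 123 123 121 123 123 122 122 122 122]
180 [120 121 120 121 120 121 122 120 121 120 120 120 117 117 124 130 133 135
 138 139 141 142 144 145 145 143 143 142 140 139 136 134 130 125 122 122
 122 122 122 122 122 122 121 123 122 122 123 122 122 121]
200 [122 122 123 122 123 122 123 122 122 122 122 121 120 120 123 128 132 135
 138 139 142 142 143 144 144 143 144 141 140 139 137 133 129 123 120 120
 121 121 121 121 122 121 121 121 120 120 121 120 121 121]
215 [122 122 120 121 121 121 121 121 120 122 120 121 120 120 124 129 133 136
 138 140 141 143 143 143 143 143 142 141 140 138 136 133 128 123 121 123
 122 122 122 123 121 121 122 122 123 122 122 121 122 121]
```

Width is about 0, so the grip missed. In the image the bar passes behind the fingertips: the 47 mm gap spans about 110 px, which puts the finger ends roughly 40 mm short of the stated TCP. I'll reopen to 30 mm, advance in small steps watching the force, then close again.

>>> drive_tool(commands=[0, 0, 0, 0, 0, 0, 0.66, 0, 0, 0, 0, 0, 0, 0.66, 0, 0, 0, 0, 0, 0, 0.66, 0, 0, 0.05, 0, 0, 0, 0.66, 0, 0, 0.1, 0, 0, 0, 0.66, 0, 0, 0.1, 0, 0, 0, 0.66])

```text
time: 7.35
position: [0.5324, 0.0047, 0.1713]
eef_rot: [0.085, -0.16, 0.869, -0.46]
wrist_force: [0.4, -0.5, -0.1]
width: 0.0321
gripper_force: 0.0
```

>>> drive_tool(commands=[0, 0, 0.04, 0, 0, 0, 0.66, 0, 0, 0.08, 0, 0, 0, 0.66, 0, 0, 0.08, 0, 0, 0, 0.66])

```text
time: 7.65
position: [0.5349, -0.0013, 0.1669]
eef_rot: [0.085, -0.16, 0.869, -0.46]
wrist_force: [0.7, 1.0, -0.2]
width: 0.0323
gripper_force: 0.0
```

Run:
```python
from h import *
import cv2
o=observe();print(o['wrist_force'],o['ft_torque'],o['width'],o['position'])
cv2.imwrite('pics/w4.png',cv2.resize(read_camera('wrist')[:,:,::-1],(784,588)))
```

```text
[ 0.7475  1.0211 -0.2441] [ 0.3931  0.0223 -0.004 ] 0.03229554166867715 [ 0.5349 -0.0013  0.1669]
```

View pics/w4.png

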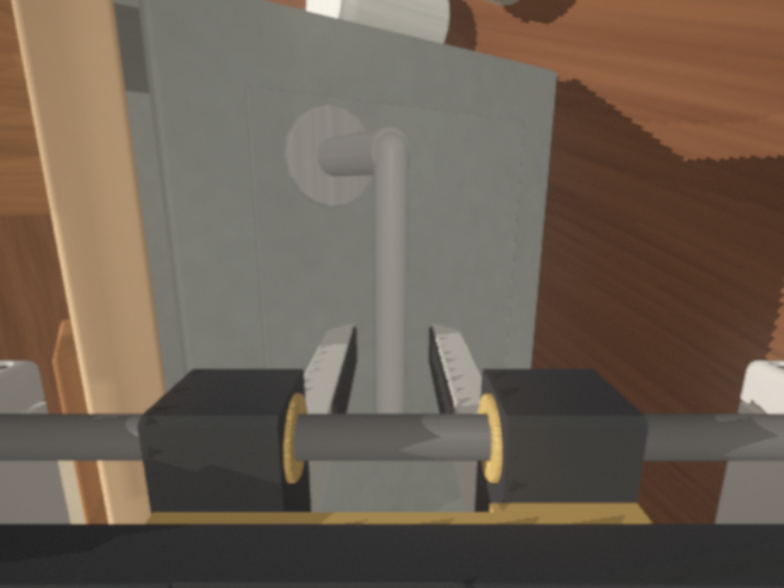

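The gap is 75 px for 32 mm, giving a tip depth of 182 mm, and the carrier parallax agrees. The whole gripper therefore sits about 43 mm behind the reported TCP. I'll put this offset in the model and check reach.

```bash
sed -i 's/p=GRIP+.019\*z/p=GRIP+.060*z/' h.py
python3 - <<'E'
from h import *
o=observe();x,A=fk(o['joints'],P0);print(rel(x,A,*grasp(.6,-1)))
for phi in(.6,):
  s=o['joints']
  for a,l in((0,0),(0,.3),(0,.55),(.1,.55),(.2,.55),(.3,.55),(.3,0),(.45,0),(.6,0)):
    s,e=ik(*grasp(phi,-1,a,l),s);print(a,l,s,round(e,5),np.minimum(s-LO,HI-s).min().round(2))
E
```

```text
[-0.008  -0.0125  0.212  -0.0038  0.0102  0.0038]
0 0 [ 0.5072  0.3901  1.8969 -1.0157  1.2886 -0.8894] 0.0 0.16
0 0.3 [ 0.4924  0.4987  1.8064 -0.9368  1.4132 -1.1484] 0.0 0.24
0 0.55 [ 0.484   0.5919  1.7516 -0.8994  1.5184 -1.3329] 0.0 0.28
0.1 0.55 [ 0.4895  0.6307  1.6603 -0.8278  1.6112 -1.3224] 0.0 0.35
0.2 0.55 [ 0.4889  0.6709  1.5665 -0.7629  1.7034 -1.3072] 0.0 0.42
0.3 0.55 [ 0.4833  0.7122  1.4702 -0.703   1.7949 -1.2873] 0.0 0.48
0.3 0 [ 0.5452  0.5347  1.6165 -0.8177  1.584  -0.8319] 0.0 0.36
0.45 0 [ 0.5397  0.6097  1.4639 -0.7402  1.7261 -0.798 ] 0.0 0.44
0.6 0 [ 0.5232  0.6866  1.3036 -0.6722  1.8671 -0.7602] 0.0 0.51
```

>>> drive_tool(commands=[0.01, 0, 0.05, 0, 0, 0, 0.66, 0.01, 0, 0.1, 0, 0, 0, 0.66, 0.01, 0, 0.1, 0, 0, 0, 0.66])

```text
time: 8.0
position: [0.5368, -0.0095, 0.1612]
eef_rot: [0.085, -0.16, 0.869, -0.46]
wrist_force: [-0.3, -0.1, 0.3]
width: 0.0315
gripper_force: 0.0
```

>>> drive_tool(commands=[-0.01, -0.01, 0.05, 0, 0.01, 0, 0.66, -0.02, -0.01, 0.11, 0, 0.01, 0, 0.66, -0.02, -0.01, 0.11, 0, 0.01, 0, 0.66])

```text
time: 8.3
position: [0.5425, -0.0177, 0.1558]
eef_rot: [0.083, -0.158, 0.87, -0.46]
wrist_force: [-0.4, 0.2, -0.4]
width: 0.0322
gripper_force: 0.0
```

>>> drive_tool(commands=[0, 0, 0, 0, 0, 0, 0.8, 0, 0, 0, 0, 0, 0, 0.9, 0, 0, 0, 0, 0, 0, 1, 0, 0, 0, 0, 0, 0, 1, 0, 0, 0, 0, 0, 0, 1], newtons=18)

```text
time: 8.8
position: [0.5425, -0.0172, 0.1565]
eef_rot: [0.083, -0.159, 0.87, -0.46]
wrist_force: [0.4, -0.4, 0.2]
width: 0.0133
gripper_force: 18.0
```

Run:
```python
from h import *
o=observe();x,A=fk(o['joints'],P0)
print(rel(x,A,*grasp(.6,-1)),o['wrist_force'],o['ft_torque'],o['width'],o['gripper_force'])
x0,A0=grasp(.6,-1)
for l in np.arange(.1,.61,.1):print(l,rel(x0,A0,*grasp(.6,-1,0,l)).round(2).tolist())
x1,A1=grasp(.6,-1,0,.55)
print('pull')
for a in (.03,.06,.1,.15,.2,.25,.3):print(a,rel(x1,A1,*grasp(.6,-1,a,.55)).round(2).tolist())
```

```text
[ 0.0049 -0.0008  0.0062 -0.0042  0.0017  0.0034] [ 0.3738 -0.4114  0.2083] [ 0.3172 -0.0209  0.0104] 0.013319478605406058 18.001829087734222
0.1 [0.04, 0.07, 0.05, -0.0, 0.11, -0.16]
0.2 [0.08, 0.13, 0.09, -0.0, 0.22, -0.32]
0.30000000000000004 [0.14, 0.19, 0.13, 0.0, 0.32, -0.47]
0.4 [0.2, 0.25, 0.17, -0.0, 0.43, -0.63]
0.5 [0.27, 0.3, 0.21, -0.0, 0.54, -0.79]
0.6 [0.34, 0.35, 0.24, 0.0, 0.65, -0.95]
pull
0.03 [-0.0, 0.04, -0.06, -0.03, 0.04, 0.03]
0.06 [-0.01, 0.07, -0.11, -0.06, 0.08, 0.06]
0.1 [-0.01, 0.12, -0.19, -0.1, 0.13, 0.09]
0.15 [-0.03, 0.18, -0.29, -0.15, 0.2, 0.14]
0.2 [-0.05, 0.23, -0.38, -0.2, 0.27, 0.18]
0.25 [-0.07, 0.28, -0.48, -0.25, 0.34, 0.23]
0.3 [-0.1, 0.32, -0.58, -0.3, 0.4, 0.28]
```

The bar is gripped (13.3 mm, 18 N). Now press the lever.

>>> drive_tool(commands=[0.02, 0.03, 0.02, 0, 0.05, -0.08, 1, 0.04, 0.07, 0.05, 0, 0.11, -0.16, 1, 0.06, 0.1, 0.07, 0, 0.16, -0.24, 1, 0.08, 0.13, 0.09, 0, 0.22, -0.32, 1, 0.11, 0.16, 0.11, 0, 0.27, -0.4, 1, 0.14, 0.19, 0.13, 0, 0.32, -0.47, 1, 0.14, 0.19, 0.13, 0, 0.32, -0.47, 1])

```text
time: 9.5
position: [0.5298, -0.022, 0.1333]
eef_rot: [-0.047, -0.225, 0.847, -0.479]
wrist_force: [-0.5, 1.2, 3.0]
width: 0.0133
gripper_force: 18.0
```

Run:
```python
from h import *
o=observe();x,A=fk(o['joints'],P0)
print(rel(x,A,*grasp(.6,-1,0,.3)),o['wrist_force'],o['ft_torque'],o['width'],o['gripper_force'])
x0,A0=grasp(.6,-1,0,.3)
for l in (.35,.4,.45,.5,.55):print(l,rel(x0,A0,*grasp(.6,-1,0,l)).round(2).tolist())
```

```text
[ 0.0046  0.0054  0.009  -0.0066  0.0029  0.0001] [-0.47    1.2138  3.0198] [ 0.0825 -0.1296  0.0076] 0.01330237197825099 18.000047206878662
0.35 [0.02, 0.03, 0.02, -0.0, 0.05, -0.08]
0.4 [0.04, 0.07, 0.05, -0.0, 0.11, -0.16]
0.45 [0.06, 0.1, 0.07, -0.0, 0.16, -0.24]
0.5 [0.08, 0.13, 0.09, -0.0, 0.22, -0.32]
0.55 [0.11, 0.16, 0.11, -0.0, 0.27, -0.39]
```

>>> drive_tool(commands=[0.02, 0.03, 0.02, 0, 0.05, -0.08, 1, 0.04, 0.07, 0.05, 0, 0.11, -0.16, 1, 0.06, 0.1, 0.07, 0, 0.16, -0.24, 1, 0.08, 0.13, 0.09, 0, 0.22, -0.32, 1, 0.1, 0.15, 0.11, 0, 0.27, -0.39, 1, 0.1, 0.15, 0.11, 0, 0.27, -0.39, 1])

```text
time: 10.1
position: [0.515, -0.0276, 0.1186]
eef_rot: [-0.155, -0.275, 0.815, -0.486]
wrist_force: [-1.7, 5.5, 4.8]
width: 0.0135
gripper_force: 18.0
```

>>> drive_tool(commands=[0, 0.01, -0.02, -0.01, 0.01, 0.01, 1, 0, 0.03, -0.04, -0.02, 0.03, 0.02, 1, 0, 0.04, -0.06, -0.03, 0.04, 0.03, 1, 0, 0.05, -0.08, -0.04, 0.06, 0.04, 1, -0.01, 0.07, -0.11, -0.06, 0.08, 0.06, 1, -0.01, 0.07, -0.11, -0.06, 0.08, 0.06, 1])

```text
time: 10.7
position: [0.511, -0.0153, 0.1187]
eef_rot: [-0.17, -0.249, 0.823, -0.481]
wrist_force: [-1.2, 1.2, 5.8]
width: 0.0134
gripper_force: 18.0
```

Run:
```python
from h import *
o=observe();x,A=fk(o['joints'],P0)
print(rel(x,A,*grasp(.6,-1,.06,.55)),o['wrist_force'],o['ft_torque'],o['width'],o['gripper_force'])
```

```text
[ 0.0001  0.0192  0.0127 -0.0022 -0.0021 -0.0113] [-1.2037  1.1763  5.8143] [-0.4065  0.0058 -0.1984] 0.013397224258014937 18.00677865743637
```

The pull force is low, so the catch has let go. Continue opening.

Run:
```python
from h import *
x0,A0=grasp(.6,-1,.06,.55)
print(1)
for a in np.linspace(.06,.2,8)[1:]:print(np.r_[rel(x0,A0,*grasp(.6,-1,a,.55)).round(2),1].tolist())
x0,A0=grasp(.6,-1,.2,.55)
print(2)
for a,l in zip(np.linspace(.2,.38,10)[1:],np.linspace(.55,0,10)[1:]):print(np.r_[rel(x0,A0,*grasp(.6,-1,a,l)).round(2),1].tolist())
x0,A0=grasp(.6,-1,.38,0)
print(3)
for a in np.linspace(.38,.65,10)[1:]:print(np.r_[rel(x0,A0,*grasp(.6,-1,a,0)).round(2),1].tolist())
```

```text
1
[-0.0, 0.02, -0.04, -0.02, 0.03, 0.02, 1.0]
[-0.0, 0.05, -0.08, -0.04, 0.05, 0.04, 1.0]
[-0.01, 0.07, -0.11, -0.06, 0.08, 0.06, 1.0]
[-0.01, 0.1, -0.15, -0.08, 0.11, 0.07, 1.0]
[-0.01, 0.12, -0.19, -0.1, 0.13, 0.09, 1.0]
[-0.02, 0.14, -0.23, -0.12, 0.16, 0.11, 1.0]
[-0.03, 0.16, -0.27, -0.14, 0.19, 0.13, 1.0]
2
[-0.02, -0.02, -0.07, -0.02, -0.04, 0.12, 1.0]
[-0.04, -0.04, -0.13, -0.04, -0.08, 0.23, 1.0]
[-0.05, -0.06, -0.2, -0.05, -0.11, 0.35, 1.0]
[-0.07, -0.09, -0.26, -0.06, -0.15, 0.46, 1.0]
[-0.08, -0.11, -0.33, -0.07, -0.18, 0.58, 1.0]
[-0.08, -0.14, -0.39, -0.08, -0.22, 0.7, 1.0]
[-0.09, -0.17, -0.45, -0.09, -0.25, 0.82, 1.0]
[-0.09, -0.2, -0.52, -0.09, -0.28, 0.94, 1.0]
[-0.09, -0.23, -0.58, -0.09, -0.31, 1.05, 1.0]
3
[-0.0, 0.03, -0.05, 0.0, 0.05, 0.03, 1.0]
[-0.01, 0.07, -0.1, 0.0, 0.09, 0.06, 1.0]
[-0.01, 0.1, -0.14, 0.0, 0.14, 0.1, 1.0]
[-0.02, 0.13, -0.19, 0.0, 0.19, 0.13, 1.0]
[-0.03, 0.16, -0.24, 0.0, 0.24, 0.16, 1.0]
[-0.04, 0.2, -0.29, 0.0, 0.28, 0.19, 1.0]
[-0.05, 0.23, -0.33, 0.0, 0.33, 0.23, 1.0]
[-0.07, 0.26, -0.38, 0.0, 0.38, 0.26, 1.0]
[-0.09, 0.29, -0.43, 0.0, 0.43, 0.29, 1.0]
```

>>> drive_tool(commands=[0, 0.02, -0.04, -0.02, 0.03, 0.02, 1, 0, 0.05, -0.08, -0.04, 0.05, 0.04, 1, -0.01, 0.07, -0.11, -0.06, 0.08, 0.06, 1, -0.01, 0.1, -0.15, -0.08, 0.11, 0.07, 1, -0.01, 0.12, -0.19, -0.1, 0.13, 0.09, 1, -0.02, 0.14, -0.23, -0.12, 0.16, 0.11, 1, -0.03, 0.16, -0.27, -0.14, 0.19, 0.13, 1])

```text
time: 11.4
position: [0.5047, 0.0157, 0.119]
eef_rot: [-0.204, -0.19, 0.839, -0.468]
wrist_force: [-3.1, -1.0, 6.4]
width: 0.0129
gripper_force: 18.0
```

>>> drive_tool(commands=[-0.02, -0.02, -0.07, -0.02, -0.04, 0.12, 1, -0.04, -0.04, -0.13, -0.04, -0.08, 0.23, 1, -0.05, -0.06, -0.2, -0.05, -0.11, 0.35, 1, -0.07, -0.09, -0.26, -0.06, -0.15, 0.46, 1, -0.08, -0.11, -0.33, -0.07, -0.18, 0.58, 1, -0.08, -0.14, -0.39, -0.08, -0.22, 0.7, 1, -0.09, -0.17, -0.45, -0.09, -0.25, 0.82, 1, -0.09, -0.2, -0.52, -0.09, -0.28, 0.94, 1, -0.09, -0.22, -0.56, -0.09, -0.3, 1, 1, -0.09, -0.22, -0.56, -0.09, -0.3, 1, 1])

```text
time: 12.4
position: [0.5317, 0.0556, 0.155]
eef_rot: [-0.015, 0.001, 0.884, -0.467]
wrist_force: [-6.1, 1.0, 0.7]
width: 0.0132
gripper_force: 18.0
```

Run:
```python
from h import *
o=observe();x,A=fk(o['joints'],P0)
print(rel(x,A,*grasp(.6,-1,.38,0)),o['wrist_force'],o['ft_torque'],o['width'],o['gripper_force'])
```

```text
[-0.0012 -0.0123 -0.0024 -0.0014 -0.0177  0.0452] [-6.1317  1.0222  0.7466] [ 0.503   0.3144 -0.8317] 0.013230222628995153 18.029751777648926
```

>>> drive_tool(commands=[0.01, 0.03, -0.05, 0, 0.05, 0.05, 1, 0.01, 0.07, -0.1, 0, 0.09, 0.09, 1, 0.01, 0.1, -0.14, 0, 0.14, 0.12, 1, 0.01, 0.13, -0.19, 0, 0.19, 0.15, 1, 0, 0.16, -0.24, 0, 0.24, 0.18, 1, -0.01, 0.2, -0.29, 0, 0.28, 0.21, 1, -0.02, 0.23, -0.33, 0, 0.33, 0.25, 1, -0.04, 0.26, -0.38, 0, 0.38, 0.28, 1, -0.06, 0.29, -0.43, 0, 0.43, 0.32, 1, -0.06, 0.29, -0.43, 0, 0.43, 0.32, 1])

```text
time: 13.4
position: [0.5414, 0.1075, 0.155]
eef_rot: [-0.073, 0.128, 0.874, -0.463]
wrist_force: [-1.6, 3.4, 2.3]
width: 0.0132
gripper_force: 18.0
```

Run:
```python
from h import *
o=observe();x,A=fk(o['joints'],P0)
print(rel(x,A,*grasp(.6,-1,.65,0)),o['wrist_force'],o['ft_torque'],o['width'],o['gripper_force'],o['joints'])
s=o['joints']
x0,A0=grasp(.6,-1,.65,0)
for a in np.linspace(.65,1.4,12)[1:]:
    s,e=ik(*grasp(.6,-1,a,0),s);print(a.round(2),round(e,4),s,np.minimum(s-LO,HI-s).min().round(2))
```

```text
[-0.0032 -0.0135 -0.0006 -0.011  -0.0166  0.0111] [-1.5553  3.3632  2.2907] [ 0.4202  0.0641 -0.3625] 0.01319266985958254 18.037635684013367 [ 0.5144  0.7205  1.2405 -0.6494  1.9236 -0.7526]
0.72 0.0 [ 0.5041  0.7487  1.1716 -0.6235  1.9782 -0.7271] 0.56
0.79 0.0 [ 0.4911  0.7853  1.0927 -0.597   2.0428 -0.7066] 0.58
0.85 0.0 [ 0.4768  0.8227  1.0115 -0.5713  2.1078 -0.6848] 0.6
0.92 0.0 [ 0.4614  0.861   0.9277 -0.5463  2.1736 -0.6619] 0.54
0.99 0.0 [ 0.445   0.9004  0.8406 -0.522   2.2405 -0.6378] 0.47
1.06 0.0 [ 0.4276  0.9413  0.7494 -0.4982  2.3089 -0.6124] 0.4
1.13 0.0 [ 0.4094  0.9843  0.6527 -0.4751  2.3797 -0.5859] 0.33
1.2 0.0 [ 0.3905  1.0302  0.5485 -0.453   2.4539 -0.5589] 0.26
1.26 0.0 [ 0.371   1.0806  0.4328 -0.4332  2.5337 -0.5326] 0.18
1.33 0.0 [ 0.3508  1.1391  0.2965 -0.4197  2.6243 -0.5113] 0.08
1.4 0.0061 [ 0.3308  1.1695  0.22   -0.3758  2.6735 -0.4535] 0.0
```

Door is at about 0.65 rad with low forces. I'll release, back off, go over the door and push it from inside.

```bash
cat >> h.py <<'E'
def push(a,gap,r=.30,z=.18,yaw=0,lead=0):
    """upright closed fingers, centre r from hinge behind inner face of door at angle a; reported TCP height z"""
    D=R.from_euler('z',-a).as_matrix();p=HINGE+D@(-r*U-N*(.018+.0125+gap));p[2]=z
    x=-(R.from_euler('z',-.65+yaw).as_matrix()@U);zz=np.array([0,0,-1.]);return p,np.c_[x,np.cross(zz,x),zz]
E
python3 - <<'E'
from h import *
o=observe();s0=o['joints'];x,A=fk(s0,P0)
for yaw in(0,-.5,.5):
    s=s0
    for n,g in dict(back=grasp(.6,-1,.65,0,.13),up=(grasp(.6,-1,.65,0,.13)[0]+[0,0,.14],A),over=push(.65,.04,z=.36,yaw=yaw),down=push(.65,.04,yaw=yaw),c1=push(1,0,yaw=yaw),c2=push(1.5,0,yaw=yaw),ret=push(1.5,.08,yaw=yaw)).items():
        s,e=ik(*g,s);print(n,g[0],s,round(e,4),np.minimum(s-LO,HI-s).min().round(2))
E
```

```text
back [0.5723 0.2095 0.2295] [ 0.6019  0.8016  0.8743 -0.6883  2.19   -0.8716] 0.0 0.49
up [0.5723 0.2095 0.3695] [ 0.5996  0.7811  0.5894 -0.8865  2.4162 -1.1708] 0.0 0.29
over [0.419  0.0641 0.36  ] [-0.0127 -0.0107  1.391  -0.      1.7613 -1.292 ] 0.0 0.74
down [0.419  0.0641 0.18  ] [-0.0127  0.0376  1.7742 -0.      1.3298 -1.292 ] 0.0 0.79
c1 [0.468  0.2005 0.18  ] [ 0.268   0.17    1.62    0.      1.3516 -1.0113] 0.0 0.92
c2 [0.574  0.3055 0.18  ] [ 0.3821  0.3852  1.3132  0.      1.4433 -0.8972] 0.0 1.09
ret [0.5013 0.2722 0.18  ] [ 0.3755  0.2631  1.4954 -0.      1.3831 -0.9038] 0.0 1.01
back [0.5723 0.2095 0.2295] [ 0.6019  0.8016  0.8743 -0.6883  2.19   -0.8716] 0.0 0.49
up [0.5723 0.2095 0.3695] [ 0.5996  0.7811  0.5894 -0.8865  2.4162 -1.1708] 0.0 0.29
over [0.419  0.0641 0.36  ] [-0.0127 -0.0107  1.391  -0.      1.7613 -0.792 ] 0.0 0.74
down [0.419  0.0641 0.18  ] [-0.0127  0.0376  1.7742 -0.      1.3298 -0.792 ] 0.0 0.79
c1 [0.468  0.2005 0.18  ] [ 0.268   0.17    1.62    0.      1.3516 -0.5113] 0.0 0.92
c2 [0.574  0.3055 0.18  ] [ 0.3821  0.3852  1.3132  0.      1.4433 -0.3972] 0.0 1.09
ret [0.5013 0.2722 0.18  ] [ 0.3755  0.2631  1.4954 -0.      1.3831 -0.4038] 0.0 1.01
back [0.5723 0.2095 0.2295] [ 0.6019  0.8016  0.8743 -0.6883  2.19   -0.8716] 0.0 0.49
up [0.5723 0.2095 0.3695] [ 0.5996  0.7811  0.5894 -0.8865  2.4162 -1.1708] 0.0 0.29
over [0.419  0.0641 0.36  ] [-0.0127 -0.0107  1.391  -0.      1.7613 -1.792 ] 0.0 0.74
down [0.419  0.0641 0.18  ] [-0.0127  0.0376  1.7742 -0.      1.3298 -1.792 ] 0.0 0.79
c1 [0.468  0.2005 0.18  ] [ 0.268   0.17    1.62    0.      1.3516 -1.5113] 0.0 0.92
c2 [0.574  0.3055 0.18  ] [ 0.3821  0.3852  1.3132  0.      1.4433 -1.3972] 0.0 1.09
ret [0.5013 0.2722 0.18  ] [ 0.3755  0.2631  1.4954 -0.      1.3831 -1.4038] 0.0 1.01
```

>>> drive_tool(commands=[0, 0, 0, 0, 0, 0, 0.7, 0, 0, 0, 0, 0, 0, 0.5, 0, 0, 0, 0, 0, 0, 0.5, 0, 0, 0, 0, 0, 0, 0.5, 0, 0, -0.2, 0, 0, 0, 0.5, 0, 0, -0.5, 0, 0, 0, 0.5, 0, 0, -0.8, 0, 0, 0, 0.5, 0, 0, -1, 0, 0, 0, 0.5, 0, 0, -1, 0, 0, 0, 0.5])

```text
time: 14.3
position: [0.566, 0.1871, 0.2126]
eef_rot: [-0.071, 0.127, 0.874, -0.463]
wrist_force: [0.8, 0.3, 0.2]
width: 0.047
gripper_force: 0.0
```

Run:
```python
from h import *
from scipy.spatial.transform import Slerp
o=observe();s0=o['joints'];x,A=fk(s0,P0)
P=[(x,A),(x+[0,0,.085],A),(x+[0,0,.17],A)]
g=push(.65,.045,z=.38)
S=Slerp([0,1],R.from_matrix([A,g[1]]))
for t in(.5,1):P.append((P[2][0]*(1-t)+g[0]*t,S(t).as_matrix()))
P.append(push(.65,.045,z=.28));P.append(push(.65,.045,z=.18))
s=s0
for p,q in zip(P,P[1:]):
    s,e=ik(*q,s);print(rel(*p,*q).round(2).tolist(),q[0],round(e,4),s)
```

```text
[0.01, -0.7, -0.48, 0.0, 0.0, 0.0] [0.5659 0.1871 0.2975] 0.0 [ 0.5838  0.7452  0.8312 -0.7521  2.2589 -0.9776]
[0.01, -0.7, -0.48, 0.0, 0.0, 0.0] [0.5659 0.1871 0.3825] 0.0 [ 0.5838  0.736   0.6493 -0.8834  2.3901 -1.1688]
[0.53, -0.45, 0.69, -0.93, -0.01, 0.0] [0.4918 0.1232 0.3813] 0.0 [ 0.4095  0.3323  1.0342 -0.4178  2.0682 -1.0182]
[0.53, -0.72, 0.4, -0.93, -0.01, 0.0] [0.4176 0.0593 0.38  ] 0.0 [-0.0242 -0.0119  1.345   0.      1.8085 -1.3035]
[0.0, -0.0, 1.0, 0.0, 0.0, 0.0] [0.4176 0.0593 0.28  ] 0.0 [-0.0242 -0.0082  1.5771 -0.      1.5727 -1.3035]
[0.0, 0.0, 1.0, 0.0, 0.0, 0.0] [0.4176 0.0593 0.18  ] 0.0 [-0.0242  0.0343  1.7777 -0.      1.3296 -1.3035]
```

>>> drive_tool(commands=[0.01, -0.7, -0.48, 0, 0, 0, 0.5, 0.01, -0.7, -0.48, 0, 0, 0, 0.5, 0.01, -0.7, -0.48, 0, 0, 0, 0.5])

```text
time: 14.6
position: [0.5653, 0.1855, 0.3013]
eef_rot: [-0.07, 0.13, 0.874, -0.463]
wrist_force: [-0.4, -0.2, -0.3]
width: 0.0468
gripper_force: 0.0
```

>>> drive_tool(commands=[0.01, -0.7, -0.48, 0, 0, 0, 0.5, 0.01, -0.7, -0.48, 0, 0, 0, 1, 0.01, -0.7, -0.48, 0, 0, 0, 1])

```text
time: 14.9
position: [0.565, 0.1861, 0.3852]
eef_rot: [-0.07, 0.129, 0.874, -0.463]
wrist_force: [-0.6, 1.2, -0.3]
width: 0.0348
gripper_force: 0.0
```

>>> drive_tool(commands=[0.53, -0.45, 0.69, -0.93, -0.01, 0, 1, 0.53, -0.45, 0.69, -0.93, -0.01, 0, 1, 0.53, -0.45, 0.69, -0.93, -0.01, 0, 1, 0.53, -0.45, 0.69, -0.93, -0.01, 0, 1, 0.53, -0.45, 0.69, -0.93, -0.01, 0, 1])

```text
time: 15.4
position: [0.49, 0.122, 0.3817]
eef_rot: [-0.037, 0.141, 0.96, -0.24]
wrist_force: [0.4, 0.6, -0.4]
width: 0.0006
gripper_force: 0.0
```

>>> drive_tool(commands=[0.53, -0.72, 0.4, -0.93, -0.01, 0, 1, 0.53, -0.72, 0.4, -0.93, -0.01, 0, 1, 0.53, -0.72, 0.4, -0.93, -0.01, 0, 1, 0.53, -0.72, 0.4, -0.93, -0.01, 0, 1, 0.53, -0.72, 0.4, -0.93, -0.01, 0, 1])

```text
time: 15.9
position: [0.4162, 0.0584, 0.3785]
eef_rot: [-0.002, 0.146, 0.989, -0.003]
wrist_force: [0.1, -0.0, 0.0]
width: 0.0005
gripper_force: 0.0
```

Run:
```python
from h import *
import cv2
o=observe();x,A=fk(o['joints'],P0);print(rel(x,A,*push(.65,.045,z=.38)),o['width'])
D=R.from_euler('z',-.65).as_matrix()
e=HINGE+D@(-.342*U);t=e.copy();t[2]=.264;hh=HINGE.copy();hh[2]=.264
pp=push(.65,.045)[0].copy();pp[2]=.264
for c in('scene','top'):
    im=read_camera(c)[:,:,::-1].copy()
    u=[tuple(int(v*64) for v in proj(c,k)[0]) for k in(hh,t)]
    cv2.line(im,u[0],u[1],(0,0,255),1,cv2.LINE_AA,6)
    v=proj(c,pp)[0];cv2.circle(im,(int(v[0]),int(v[1])),4,(0,255,0),1)
    cv2.imwrite(f'pics/{c}1.png',cv2.resize(im[80:280,150:430] if c=='top' else im,None,fx=2.8 if c=='top' else 1.4,fy=2.8 if c=='top' else 1.4))
```

```text
[-0.0102  0.0125 -0.0161 -0.0114 -0.006  -0.0016] 0.000543583871915325
```

View pics/scene1.png

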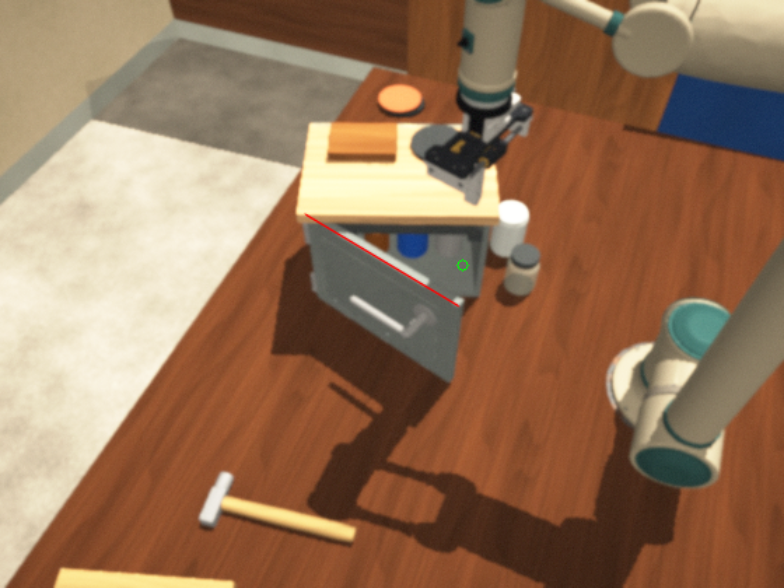

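The red line (predicted door top at 0.65 rad) lies on the real door's top edge, from (305,215) to (460,303). The green entry point (462,265) is free. Descend behind the door.

>>> drive_tool(commands=[0, 0.01, 0.5, 0, 0, 0, 1, 0, 0.01, 1, 0, 0, 0, 1, 0, 0.01, 1, 0, 0, 0, 1])

```text
time: 16.3
position: [0.4079, 0.0617, 0.2701]
eef_rot: [-0.013, 0.142, 0.99, -0.004]
wrist_force: [0.0, 0.6, 0.7]
width: 0.0008
gripper_force: 0.0
```

>>> drive_tool(commands=[0, 0, 0.4, 0, 0, 0, 1, 0, 0, 0.8, 0, 0, 0, 1, 0, 0, 0.96, 0, 0, 0, 1, 0, 0, 0.96, 0, 0, 0, 1])

```text
time: 16.7
position: [0.4171, 0.0607, 0.1839]
eef_rot: [-0.002, 0.143, 0.99, -0.003]
wrist_force: [0.4, 0.5, -0.5]
width: 0.0006
gripper_force: 0.0
```

Run:
```python
from h import *
o=observe();x0,A0=fk(o['joints'],P0);print(x0,o['wrist_force'])
i=0
G=[push(a,g) for a,g in [(.65,.03),(.65,.015),(.65,.005)]+[(a,0.0) for a in np.arange(.69,1.6,.04)]]
for k,g in enumerate(G):
    r=rel(x0,A0,*g)
    if np.abs(r).max()>.99: x0=G[k-1][0];A0=G[k-1][1];print('--');r=rel(x0,A0,*g)
    print(r.round(2).tolist())
```

```text
[0.4171 0.0607 0.1838] [ 0.3582  0.4829 -0.536 ]
[-0.01, 0.14, 0.04, -0.01, -0.0, 0.01]
[-0.01, 0.29, 0.04, -0.01, -0.0, 0.01]
[-0.01, 0.39, 0.04, -0.01, -0.0, 0.01]
[-0.0, 0.56, 0.04, -0.01, -0.0, 0.01]
[0.0, 0.68, 0.03, -0.01, -0.0, 0.01]
[0.0, 0.8, 0.03, -0.01, -0.0, 0.01]
[-0.0, 0.92, 0.03, -0.01, -0.0, 0.01]
--
[-0.01, 0.12, 0.0, 0.0, 0.0, 0.0]
[-0.02, 0.24, 0.0, 0.0, 0.0, 0.0]
[-0.04, 0.36, 0.0, 0.0, 0.0, 0.0]
[-0.07, 0.48, 0.0, 0.0, 0.0, 0.0]
[-0.1, 0.59, 0.0, 0.0, 0.0, 0.0]
[-0.13, 0.71, 0.0, 0.0, 0.0, 0.0]
[-0.17, 0.83, 0.0, 0.0, 0.0, 0.0]
[-0.21, 0.94, 0.0, 0.0, 0.0, 0.0]
--
[-0.05, 0.11, 0.0, 0.0, 0.0, 0.0]
[-0.1, 0.22, 0.0, 0.0, 0.0, 0.0]
[-0.15, 0.33, 0.0, 0.0, 0.0, 0.0]
[-0.21, 0.43, 0.0, 0.0, 0.0, 0.0]
[-0.28, 0.53, 0.0, 0.0, 0.0, 0.0]
[-0.35, 0.63, 0.0, 0.0, 0.0, 0.0]
[-0.42, 0.73, 0.0, 0.0, 0.0, 0.0]
[-0.49, 0.82, 0.0, 0.0, 0.0, 0.0]
[-0.57, 0.92, 0.0, 0.0, 0.0, 0.0]
--
[-0.08, 0.09, 0.0, 0.0, 0.0, 0.0]
[-0.17, 0.17, 0.0, 0.0, 0.0, 0.0]
```

>>> drive_tool(commands=[0, 0.08, 0.02, 0, 0, 0, 1, 0, 0.16, 0.04, 0, 0, 0, 1, 0, 0.24, 0.04, 0, 0, 0, 1, 0, 0.3, 0.04, 0, 0, 0, 1, 0, 0.36, 0.04, 0, 0, 0, 1, 0, 0.42, 0.04, 0, 0, 0, 1, 0, 0.48, 0.04, 0, 0, 0, 1, 0, 0.56, 0.04, 0, 0, 0, 1, 0, 0.64, 0.04, 0, 0, 0, 1, 0, 0.72, 0.04, 0, 0, 0, 1, 0, 0.82, 0.03, 0, 0, 0, 1, 0, 0.92, 0.03, 0, 0, 0, 1])

```text
time: 17.9
position: [0.4429, 0.1486, 0.1807]
eef_rot: [-0.0, 0.144, 0.99, -0.002]
wrist_force: [-0.6, -1.0, -0.3]
width: 0.0005
gripper_force: 0.5
```

>>> drive_tool(commands=[-0.01, 0.12, 0, 0, 0, 0, 1, -0.02, 0.24, 0, 0, 0, 0, 1, -0.04, 0.36, 0, 0, 0, 0, 1, -0.07, 0.48, 0, 0, 0, 0, 1, -0.1, 0.59, 0, 0, 0, 0, 1, -0.13, 0.71, 0, 0, 0, 0, 1, -0.17, 0.83, 0, 0, 0, 0, 1, -0.21, 0.94, 0, 0, 0, 0, 1])

```text
time: 18.7
position: [0.4898, 0.2329, 0.18]
eef_rot: [-0.0, 0.144, 0.99, -0.002]
wrist_force: [-0.3, -1.0, -1.0]
width: 0.0003
gripper_force: 0.6
```

>>> drive_tool(commands=[-0.05, 0.11, 0, 0, 0, 0, 1, -0.1, 0.22, 0, 0, 0, 0, 1, -0.15, 0.33, 0, 0, 0, 0, 1, -0.21, 0.43, 0, 0, 0, 0, 1, -0.28, 0.53, 0, 0, 0, 0, 1, -0.35, 0.63, 0, 0, 0, 0, 1, -0.42, 0.73, 0, 0, 0, 0, 1, -0.49, 0.82, 0, 0, 0, 0, 1, -0.57, 0.92, 0, 0, 0, 0, 1])

```text
time: 19.6
position: [0.5707, 0.3043, 0.1796]
eef_rot: [-0.001, 0.144, 0.99, -0.003]
wrist_force: [-0.1, -0.9, 0.1]
width: 0.0008
gripper_force: 0.5
```

>>> drive_tool(commands=[-0.08, 0.09, 0, 0, 0, 0, 1, -0.17, 0.17, 0, 0, 0, 0, 1, -0.22, 0.22, 0, 0, 0, 0, 1, -0.25, 0.25, 0, 0, 0, 0, 1, -0.26, 0.26, 0, 0, 0, 0, 1, -0.26, 0.26, 0, 0, 0, 0, 1])

```text
time: 20.2
position: [0.6025, 0.3216, 0.1796]
eef_rot: [-0.0, 0.144, 0.99, -0.002]
wrist_force: [-0.0, 0.4, 0.1]
width: 0.0005
gripper_force: 0.0
```

Run:
```python
from h import *
import cv2
o=observe();x0,A0=fk(o['joints'],P0);print(x0,o['wrist_force'],o['time'])
for a in(1.35,1.45,1.55,1.65):print(a,rel(x0,A0,*push(a,0)).round(2),'retreat',rel(x0,A0,*push(a,.06)).round(2))
im=read_camera('scene')[:,:,::-1].copy()
for a,c in((1.35,(0,0,255)),(1.55,(0,255,0))):
    D=R.from_euler('z',-a).as_matrix();t=HINGE+D@(-.342*U);t[2]=.264;h_=HINGE.copy();h_[2]=.264
    u=[tuple(int(v*64) for v in proj('scene',k)[0]) for k in(h_,t)];cv2.line(im,*u,c,1,cv2.LINE_AA,6)
cv2.imwrite('pics/s2.png',cv2.resize(im,(784,588)))
```

```text
[0.6024 0.3216 0.1795] [-0.0233  0.3804  0.0894] 20.2
1.35 [ 0.51 -0.59 -0.   -0.01 -0.    0.  ] retreat [ 0.9  -1.05  0.   -0.01 -0.    0.  ]
1.45 [ 0.33 -0.35 -0.   -0.01 -0.    0.  ] retreat [ 0.76 -0.77 -0.   -0.01 -0.    0.  ]
1.55 [ 0.12 -0.13 -0.   -0.01 -0.    0.  ] retreat [ 0.59 -0.5  -0.   -0.01 -0.    0.  ]
1.65 [-0.11  0.07 -0.01 -0.01 -0.    0.  ] retreat [ 0.4  -0.25 -0.   -0.01 -0.    0.  ]
```

View pics/s2.png

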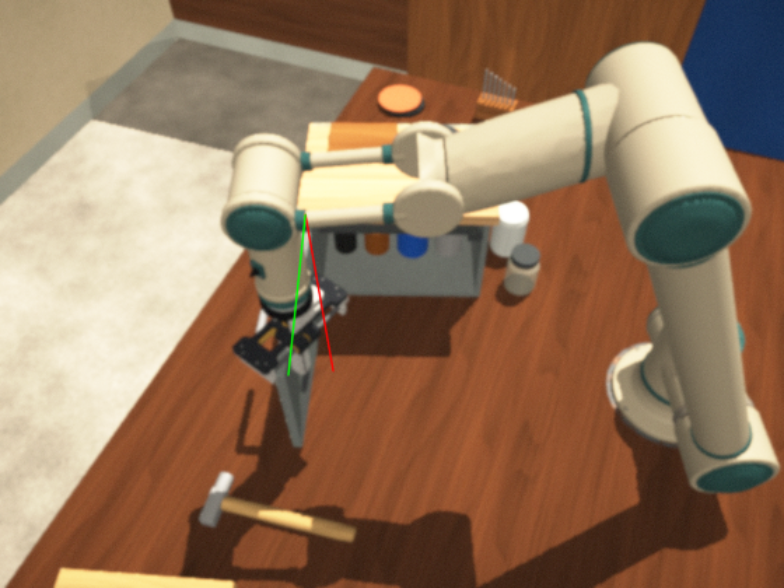

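The door stands just past the green 1.55 rad line, and the jar, can and hammer haven't moved. Retreat inwards and up.

>>> drive_tool(commands=[0.15, -0.15, 0, 0, 0, 0, 1, 0.4, -0.35, 0, 0, 0, 0, 1, 0.55, -0.5, 0, 0, 0, 0, 1, 0.55, -0.5, -0.4, 0, 0, 0, 1, 0.55, -0.5, -0.8, 0, 0, 0, 1, 0.55, -0.5, -1, 0, 0, 0, 1, 0.55, -0.5, -1, 0, 0, 0, 1, 0.55, -0.5, -1, 0, 0, 0, 1, 0.55, -0.5, -1, 0, 0, 0, 1])

```text
time: 21.15
position: [0.5346, 0.2893, 0.278]
eef_rot: [-0.002, 0.144, 0.99, -0.003]
wrist_force: [-0.3, -0.9, -0.3]
width: 0.0005
gripper_force: 0.0
```

Run:
```python
from h import *
import cv2
o=observe();print(o['position'],o['wrist_force'],o['time'],np.abs(o['dq']).max())
im=read_camera('scene')[:,:,::-1].copy()
for a,c in((1.35,(0,0,255)),(1.55,(0,255,0))):
    D=R.from_euler('z',-a).as_matrix();t=HINGE+D@(-.342*U);t[2]=.264;h_=HINGE.copy();h_[2]=.264
    u=[tuple(int(v*64) for v in proj('scene',k)[0]) for k in(h_,t)];cv2.line(im,*u,c,1,cv2.LINE_AA,6)
cv2.imwrite('pics/s3.png',cv2.resize(im,(784,588)))
```

```text
[0.5346 0.2893 0.278 ] [-0.3184 -0.902  -0.2937] 21.15 0.008671239285581932
```

View pics/s3.png

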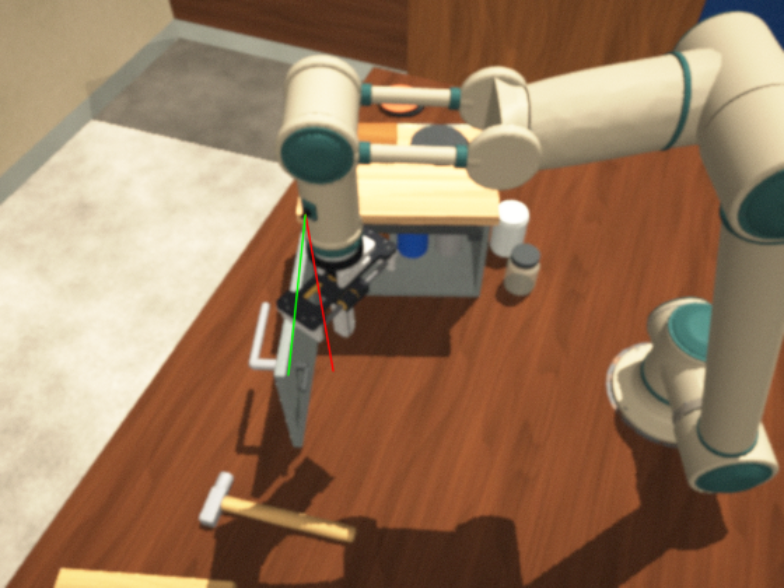

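The door stands open at about 1.58 rad, the lever is level, and the robot is clear of everything. Handing in.

```bash
python3 -c "
from plant import *
print(job_done())"
```

```text
the job is handed in; nothing more can be done
None
```

The cupboard door stands open at about 1.58 rad with the lever sprung back to level and the arm clear; I handed the job in at about 21 s, but the hand-in returned no verdict.

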